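# Drive the worn drive pins out of a centrifuge rotor

### The arm

A 6-joint arm with a two-finger parallel gripper is mounted at the origin on a cart in front of the work surface, level with it; the furniture and walls round the work are solid. World frame = base frame: x ahead of the robot, y to its left, z up, the work surface at z = 0. Lengths are in mm, angles in rad, forces in N, time in s.
With the tool pointing down it reaches from about 275 to 750 mm from the base axis. Payload 10.2 kg.
Tool frame: the origin (TCP) lies at the very end of the fingers, on their centre line; the grasp point (between the pads) lies 19 mm behind it; z points along the fingers, y is the direction in which the jaws open and shut (so a half turn about z gives the same grasp; the last joint's range is limited). The gripper opens to 85 mm and grips with 20 to 120 N. Pads are 22 mm wide; open, the fingers measure 114 mm over their backs; the gripper's body (76 mm by 85 mm) begins 54 mm behind the grasp point. The pads swing forward as they close: fully open they stand 13 mm farther back than shut.
Start: joints at [-1.499, 0.313, 1.498, -0, 1.331, -0.223], TCP at [152.525, -502.362, 210.394] pointing down, gripper open.
Joint ranges: [-2.94, 2.94], [-0.97, 2.17], [0.19, 2.56], [-1.23, 4.37], [0.02, 3.11], [-2.88, 2.88]. Speed limits (rad/s): [2.39, 2.39, 3.01, 3.14, 3.14, 3.14].

### API

Orientations are given as a unit quaternion [w, x, y, z].
In Python, from rig import readout, cams, finish_job gives the robot as it stands. The module is installed in compiled form; this text tells all that it offers.
- The arm moves only by the tool carry_out, never from a script. Its argument "steps" is one flat list of numbers, 7 for each row, row after row: the shift along the tool's x, y, z in cm, then the turn, a rotation vector about the tool's x, y, z in units of 5 degrees (1.0 is 5 degrees), then the opening, from -1 (shut) to 1 (fully open), so that 0 is half open. In form: [x, y, z, ax, ay, az, hand, x, y, z, ax, ay, az, hand, ...]. A call has 1 to 20 rows; each row shifts and turns the commanded pose from where the row before left it, along the tool's axes as they then stand; what a row does not reach is not made up. A row lasts 1/12 s, in which the tool goes at most 41.7 mm and 7.16 degrees, less where a joint would pass 70% of its speed; a pose out of reach is approached as far as the arm can. A call with a gripper value outside its range is refused whole. The fingers move at their own pace and stop on an object; "grip_force" is the grip in N (left out, the last holds). Time passes only in rows, so rows that do not move let the fingers close. It gives the time, the measured TCP pose, the force and the opening at its end, in the units of the state.
- readout.sense(): the state, without advancing time (a new reading comes with each control period).
- cams.capture(name): name is "side" or "top" or "wrist"; returns the picture (400x640x3 uint8, red, green, blue); there is no depth.
- cams.calibration(name): a dict with "fx", "fy", "cx", "cy" (pixels), "R" (3x3) and "t" (3): a world point X has camera coordinates R X + t; the wrist camera has in their place "T_tool_cam" (4x4, takes a point from camera to tool coordinates, whose origin is the TCP and whose axes are the flange's). Camera axes: x right, y down, z forward; pixel columns grow to the right and rows downward; lengths in mm; the calibration is good to about 2 mm. A picture is of the moment at which its call begins: read the wrist's pose just before it. calibration takes no time and is no camera call.
- finish_job(): hands the job in, once; it reports no verdict.
The state is a dict: "time_s": time; "joints": joint angles; "dq": joint speeds; "tau": joint torques, N m; "eef_pos": TCP position; "ee_rot": TCP orientation; "force": force on the tool from outside, world axes, zero at the start; "wrist_torque": the same for the moment, N m; "grip_width": opening from 0.0 (shut) to 1.0 (fully open).
Only numpy, scipy, OpenCV 4.12 (cv2) and the standard library are available. Lean on these libraries where they do the work, as an engineer would, in place of code of your own. Each camera call takes 0.05 s, during which the arm holds its last target.

### The job

Strip the worn drive pins from the centrifuge rotor on its service stand: slacken the brass set screw right off, turn the locking ring fully open so that its windows uncover the pins, push the catch pan in under the rotor, and drive out every pin downwards with the punch so that it drops into the pan. Then draw the pan, with all the pins in it, clear of the stand and leave it flat on the worktop, and put the punch back upright in its block. Leave the ring open and do not disturb the other things on the bench.

Things in the scene. Friction and masses are not known exactly. Their poses are not given: they have to be found in the camera images.
- stand: Grey steel stand bolted to the worktop. Origin on the worktop under the rotor axis. Two cheeks (inner faces y = +-76 mm, 168 mm long in x, 52 mm high; feet out to y = +-100) carry a top plate (z 52 to 58 mm), open in the middle. The catch pan goes in from its open front, its -x side (roughly towards room +y); a 14 mm high rear stop rail, face at x = +75 mm, stops the pan about centred.
- rotor: Centrifuge angle rotor on the stand, fixed: a cone 168 mm round at its foot, 111 mm at its top face, 26 mm high. Origin on its axis at its underside, 58 mm above the worktop. Six vertical through-bores, 9 mm wide, 30 mm from the axis at 0, 60, .. 300 degrees in its frame (pins 1 to 6 in this order); centre nut up to 37 mm above the origin. Worn pins sit in some of the bores.
- lock_ring (a joint): Knurled steel locking ring about the rotor's axis, 104 mm round, top face 32 mm above the rotor's origin. Angle in rad: 0 = locked, its lands cover the bores; 0.524 (end stop) = open, its six windows, 14 mm wide over the bores' middles, stand over the bores. Opens counter-clockwise seen from above; friction about 0.12 N m, stays where left. Blocked by the set screw until that is slackened.
- ring_tab (a point): The upright thumb tab on the locking ring, 44 mm from the axis: a plate 20 mm long radially (point x, outwards), 9 mm thick (point y, along the rim), 27 mm high above the ring's top face; the point is 16 mm above that face, 11 mm below the tab's top. Pinch it across the 9 mm and carry it round the axis; it turns with the ring.
- set_screw (a joint): Quick-thread set screw, upright in the locking ring, 43 mm from the axis opposite the tab. Angle in rad: 0 = tight, 3.0 = fully slack (end stop); turns counter-clockwise seen from above to slacken; friction about 0.05 N m. It rises 7 mm over 3 rad; the ring is free from about 2.3 rad on, and the screw travels round with it.
- screw_head (a point): Point inside the brass thumb piece of the set screw, on the screw's axis, 16 mm above the ring's top face when tight. The thumb piece is a flat upright paddle, 26 mm long (point x), 8 mm thick (point y), from 6 to 27 mm above the ring when tight. The point turns and rises with the screw.
- punch: Pin punch, standing upright in its block. Origin at the tip of the steel shank, z up along it. Shank 5 mm thick and 76 mm long, then a 27 mm round, 4 mm thick flange, then a blue square handle 18 x 18 mm (flat sides along its x and y) from 80 to 136 mm above the tip. 120 g.
- punch_block: Wooden punch block, fixed, 72 mm square at its foot, 52 mm square above, 82 mm high. Origin on the worktop under its middle. A 12 mm square hole in the middle, 78 mm deep, takes the punch's shank; the flange rests on the block's top, the tip then hangs 6 mm above the worktop.
- pan: Catch pan of bright metal, loose, 250 g: an open tray 144 mm long (x), 124 mm wide (y), 24 mm high, walls and floor 3 mm, with a straight black handle towards its -x: 14 mm wide, 12 mm high, from 72 to 165 mm from the origin, its middle 24 mm above the worktop. Origin under the tray's middle. Slides on the worktop.
- petri_dish_1: Bystander: small clear culture dish, 60 mm round, 14 mm high; origin under its centre.
- gel_bottle: Bystander: hand gel bottle with blue cap, 34 x 50 mm, 123 mm high; origin under its centre.
- oil_bottle: Bystander: small white-capped dropper bottle, 35 mm round, 86 mm high; origin under its centre.
- slides: Bystander: blue and white carton of microscope slides, 100 x 82 mm, 26 mm high; origin under its centre.
- timer: Bystander: white digital timer, 64 x 60 mm, 19 mm high; origin under its centre.
- tape: Bystander: roll of masking tape lying flat, 54 mm round, 19 mm high; origin under its centre.
- pin_1: Worn steel drive pin in bore 1, or absent: 8 mm thick, 22 mm long, upright, its flat top 1 mm below the rotor's top. Origin at mid length, z along it. Two spring balls near the rotor's underside carry it: 6 to 15 N downwards snaps it past them; it then still rubs, and drops once its top is pushed right down to the underside (25 mm).
- pin_2: Worn steel drive pin in bore 2, or absent: 8 mm thick, 22 mm long, upright, its flat top 1 mm below the rotor's top. Origin at mid length, z along it. Two spring balls near the rotor's underside carry it: 6 to 15 N downwards snaps it past them; it then still rubs, and drops once its top is pushed right down to the underside (25 mm).
- pin_3: Worn steel drive pin in bore 3, or absent: 8 mm thick, 22 mm long, upright, its flat top 1 mm below the rotor's top. Origin at mid length, z along it. Two spring balls near the rotor's underside carry it: 6 to 15 N downwards snaps it past them; it then still rubs, and drops once its top is pushed right down to the underside (25 mm).
- pin_4: Worn steel drive pin in bore 4, or absent: 8 mm thick, 22 mm long, upright, its flat top 1 mm below the rotor's top. Origin at mid length, z along it. Two spring balls near the rotor's underside carry it: 6 to 15 N downwards snaps it past them; it then still rubs, and drops once its top is pushed right down to the underside (25 mm).
- pin_5: Worn steel drive pin in bore 5, or absent: 8 mm thick, 22 mm long, upright, its flat top 1 mm below the rotor's top. Origin at mid length, z along it. Two spring balls near the rotor's underside carry it: 6 to 15 N downwards snaps it past them; it then still rubs, and drops once its top is pushed right down to the underside (25 mm).
- pin_6: Worn steel drive pin in bore 6, or absent: 8 mm thick, 22 mm long, upright, its flat top 1 mm below the rotor's top. Origin at mid length, z along it. Two spring balls near the rotor's underside carry it: 6 to 15 N downwards snaps it past them; it then still rubs, and drops once its top is pushed right down to the underside (25 mm).
Not all that is in view belongs to the job. There is more than one size of the punch; the job needs the smaller.

How it is judged (in metres and radians):
On the way, in this order (a step that is already met when the one before it is completed fails the run):
1. the set screw is slackened (value of joint set_screw above 2.4 rad), for 0.2 s.
2. the locking ring is turned open (value of joint lock_ring above 0.46 rad), for 0.2 s.
3. every pin has been driven out into the pan under the rotor (x of pin_1 in the frame of pan between -0.071 and 0.071 m and y of pin_1 in the frame of pan between -0.061 and 0.061 m and z of pin_1 in the frame of pan between 0 and 0.024 m and x of pin_2 in the frame of pan between -0.071 and 0.071 m and y of pin_2 in the frame of pan between -0.061 and 0.061 m and z of pin_2 in the frame of pan between 0 and 0.024 m and x of pin_3 in the frame of pan between -0.071 and 0.071 m and y of pin_3 in the frame of pan between -0.061 and 0.061 m and z of pin_3 in the frame of pan between 0 and 0.024 m and x of pin_4 in the frame of pan between -0.071 and 0.071 m and y of pin_4 in the frame of pan between -0.061 and 0.061 m and z of pin_4 in the frame of pan between 0 and 0.024 m and x of pin_5 in the frame of pan between -0.071 and 0.071 m and y of pin_5 in the frame of pan between -0.061 and 0.061 m and z of pin_5 in the frame of pan between 0 and 0.024 m and x of pin_6 in the frame of pan between -0.071 and 0.071 m and y of pin_6 in the frame of pan between -0.061 and 0.061 m and z of pin_6 in the frame of pan between 0 and 0.024 m and horizontal distance between pan and stand below 0.08 m), for 0.2 s.
At the end, for the whole second after the job is handed in: Every pin lies in the pan below its rim; the pan is flat and still on the worktop, its middle over 160 mm from the stand's; the punch stands upright (within 0.1 rad), fully down in its block; ring open (over 0.46 rad), screw slack (over 2.3 rad) (x of pin_1 in the frame of pan between -0.071 and 0.071 m and y of pin_1 in the frame of pan between -0.061 and 0.061 m and z of pin_1 in the frame of pan between 0 and 0.024 m and x of pin_2 in the frame of pan between -0.071 and 0.071 m and y of pin_2 in the frame of pan between -0.061 and 0.061 m and z of pin_2 in the frame of pan between 0 and 0.024 m and x of pin_3 in the frame of pan between -0.071 and 0.071 m and y of pin_3 in the frame of pan between -0.061 and 0.061 m and z of pin_3 in the frame of pan between 0 and 0.024 m and x of pin_4 in the frame of pan between -0.071 and 0.071 m and y of pin_4 in the frame of pan between -0.061 and 0.061 m and z of pin_4 in the frame of pan between 0 and 0.024 m and x of pin_5 in the frame of pan between -0.071 and 0.071 m and y of pin_5 in the frame of pan between -0.061 and 0.061 m and z of pin_5 in the frame of pan between 0 and 0.024 m and x of pin_6 in the frame of pan between -0.071 and 0.071 m and y of pin_6 in the frame of pan between -0.061 and 0.061 m and z of pin_6 in the frame of pan between 0 and 0.024 m and horizontal distance between pan and stand above 0.16 m and height (world z) of pan below 0.006 m and angle between pan's own z axis and vertical below 0.08 rad and linear speed of pan below 0.02 m/s and horizontal distance between punch and punch_block below 0.012 m and height (world z) of punch below 0.012 m and angle between punch's own z axis and vertical below 0.1 rad and value of joint lock_ring above 0.46 rad and value of joint set_screw above 2.3 rad); the robot touches nothing.
It fails at once if a bystander is pushed more than 25 mm or tipped over (distance of any of petri_dish_1, gel_bottle, oil_bottle, slides, timer, tape from where it was at the start of the episode above 0.025 m or angle between any of petri_dish_1, gel_bottle, oil_bottle, slides, timer, tape's own z axis and vertical above 0.4 rad).
Of pin_1, pin_2, pin_3, pin_4, pin_5, pin_6 only 3 to 6 are there at a start; the rules pass over those that are not, and their reading is None.
At some moment in a run one of pan may be knocked a few centimetres aside while the robot is not near it.
It also fails if it takes over 210 s, if anything falls off the work surface, if the arm or the gripper's body presses on something with over 40 N, if the wrist force passes 120 N, or if a joint passes its speed limit or range.

## Working session

There is one attempt and no reset: what is moved stays moved. The work goes in short steps, Python scripts to look and compute and a tool call to move; the robot and the scene stay as the last step left them, time stands still between calls to the robot, and variables do not carry over. Pictures are saved under pics/ and viewed, and the job is handed in when it is done.

Besides the shell and the picture viewer there is one more tool, called after "Call:" as name(argument=value, ...), one argument or row to a line, values as JSON. carry_out: Moves the arm, as the interface text tells. Its arguments: {"type":"object","properties":{"steps":{"type":"array","items":{"type":"number"}},"grip_force":{"type":"number"}},"required":["steps"]}

```bash
mkdir -p pics
python3 - <<'E'
from rig import readout,cams
import cv2
print(readout.sense())
for n in ["side","top","wrist"]:
    c=cams.calibration(n); print(n,c)
    cv2.imwrite(f"pics/{n}0.png",cams.capture(n)[:,:,::-1])
E
```

```text
{'time_s': 0.0, 'joints': array([-1.49942699e+00,  3.13467239e-01,  1.49848151e+00, -3.35902915e-05,
        1.33099214e+00, -2.23418229e-01]), 'dq': array([-0.00026172, -0.00131465,  0.00019481, -0.00100733,  0.00058847,
        0.00031742]), 'tau': array([-1.72126442e-03, -4.12269366e+01, -2.59746355e+01, -3.34949391e-04,
        4.10913635e-03, -6.25017563e-06]), 'eef_pos': array([ 152.48007089, -502.05484787,  209.80955358]), 'ee_rot': array([-6.73408060e-04,  9.89156375e-01,  1.46864601e-01,  3.49352297e-05]), 'force': array([ 0.22892746, -0.85107556,  0.02176714]), 'wrist_torque': array([-0.05183445,  0.01516272,  0.01668263]), 'grip_width': 0.9996454917301074}
side {'fx': 465.4163724765172, 'fy': 465.4163724765172, 'cx': 313.77192666470637, 'cy': 196.69465998945137, 'R': array([[ 0.99719913, -0.073837  ,  0.01191604],
       [-0.03601185, -0.61364723, -0.78875866],
       [ 0.06555182,  0.78612033, -0.61458749]]), 't': array([-503.03589022,  174.45554711, 1417.95153842])}
top {'fx': 445.1841028109008, 'fy': 445.1841028109008, 'cx': 315.26756025453466, 'cy': 197.81201849509563, 'R': array([[ 0.20610095, -0.97848066, -0.00989971],
       [-0.77101939, -0.15615644, -0.61736882],
       [ 0.60253754,  0.13487317, -0.78661155]]), 't': array([  14.72561906,  441.57199976, 1453.89765333])}
wrist {'fx': 288.8411371015751, 'fy': 288.8411371015751, 'cx': 320.66750446758243, 'cy': 201.81946033122705, 'T_tool_cam': array([[ 1.23914058e-03, -9.48079499e-01, -3.18031018e-01,
         8.25753059e+01],
       [ 9.99999147e-01,  1.30593925e-03,  3.16099643e-06,
        -1.39361596e-01],
       [ 4.12332312e-04, -3.18030750e-01,  9.48080309e-01,
        -1.62509485e+02],
       [ 0.00000000e+00,  0.00000000e+00,  0.00000000e+00,
         1.00000000e+00]])}
```

View pics/side0.png

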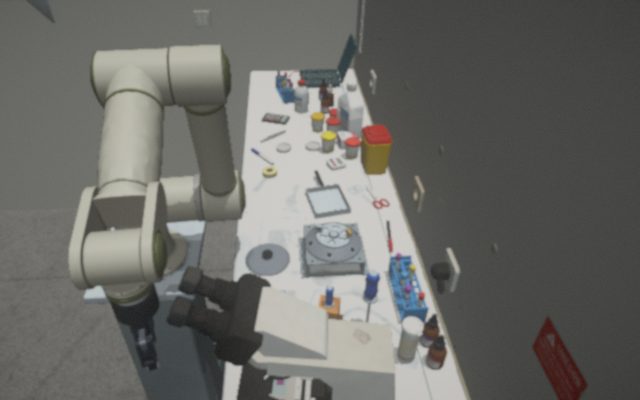

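View pics/top0.png

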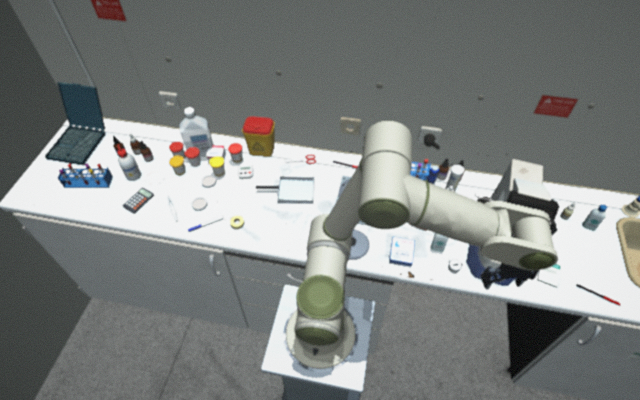

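View pics/wrist0.png

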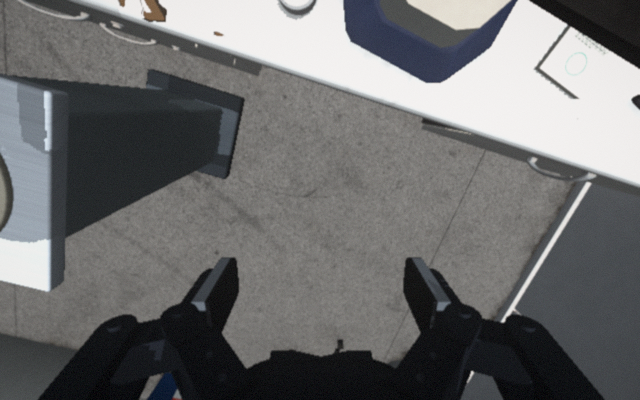

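The side view shows the stand and rotor at (333,248), the pan at (327,200) with its handle pointing away, and blue-handled punches near (330,298) and (371,286). The top view is blocked by the arm.

```bash
cat > h.py <<'E'
from rig import readout,cams
import cv2,numpy as np
from scipy.spatial.transform import Rotation as Ro
def pose(s=None):
    s=s or readout.sense(); q=s['ee_rot']; T=np.eye(4)
    T[:3,:3]=Ro.from_quat([q[1],q[2],q[3],q[0]]).as_matrix(); T[:3,3]=s['eef_pos']; return T
def cam(name,T=None):
    c=cams.calibration(name)
    K=np.array([[c['fx'],0,c['cx']],[0,c['fy'],c['cy']],[0,0,1]])
    if name=='wrist':
        W=(pose() if T is None else T)@c['T_tool_cam']; R=W[:3,:3].T; t=-R@W[:3,3]
    else: R=np.array(c['R']);t=np.array(c['t'])
    return K,R,t
def ray(C,px):
    K,R,t=C; d=R.T@np.linalg.inv(K)@np.array([px[0],px[1],1.]); return -R.T@t,d
def onz(C,px,z):
    o,d=ray(C,px); return o+d*(z-o[2])/d[2]
def proj(C,X):
    K,R,t=C; p=K@(R@np.asarray(X,float)+t); return p[:2]/p[2]
def shot(name,fn):
    T=pose(); im=cams.capture(name)[:,:,::-1].copy(); cv2.imwrite(fn,im); np.save(fn[:-4]+'.npy',T); return im,cam(name,T)
def crop(im,x0,y0,x1,y1,s,fn):
    cv2.imwrite(fn,cv2.resize(im[y0:y1,x0:x1],None,fx=s,fy=s,interpolation=cv2.INTER_CUBIC))
E
python3 - <<'E'
from h import *
im=cv2.imread('pics/side0.png'); crop(im,230,150,450,350,3.6,'pics/side0c.png')
C=cam('side'); Ct=cam('top')
for n,p,z in [('rotor',(333,240),90),('pan',(327,200),10),('handle',(318,178),24),('punchA',(330,290),130),('punchB',(372,275),130),('microscope',(230,340),0)]:
    print(n,onz(C,p,z).round())
print(-C[1].T@C[2],-Ct[1].T@Ct[2])
E
```

```text
rotor [554. -68.  90.]
pan [567. 219.  10.]
handle [544. 333.  24.]
punchA [ 522. -288.  130.]
punchB [ 634. -245.  130.]
microscope [ 267. -324.    0.]
[  414.96010993 -1044.76903249  1015.0527996 ] [-538.6023086  -112.72873501 1416.41125619]
```

View pics/side0c.png

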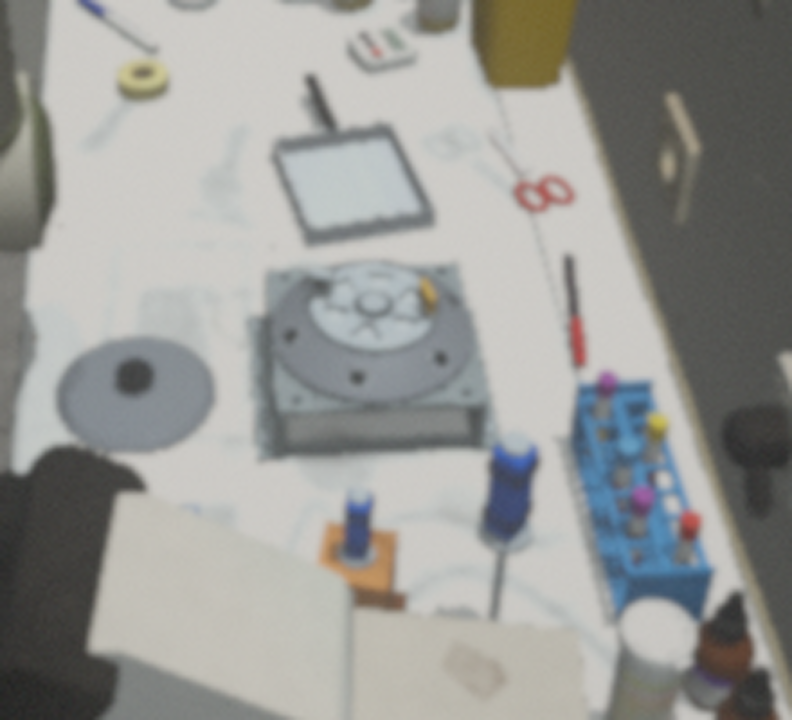

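Run:
```python
from h import *
C=cam('side'); Ct=cam('top'); Cw=cam('wrist')
for z in (150,250,350,450):
    print(z,'eye',onz(C,(190,280),z).round(), 'corner toplefts',onz(C,(263,288),z).round(),'top cream', onz(Ct,(545,165),z).round(),onz(Ct,(507,160),z).round(), 'bk',onz(Ct,(555,210),z).round())
print('wrist base',onz(Cw,(350,0),30).round(),onz(Cw,(435,80),30).round(),onz(Cw,(515,0),30).round())
im=cv2.imread('pics/top0.png'); crop(im,320,120,640,320,2.5,'pics/top0c.png')
```

```text
150 eye [ 180. -252.  150.] corner toplefts [ 359. -288.  150.] top cream [ 761. -721.  150.] [ 759. -581.  150.] bk [ 546. -733.  150.]
250 eye [ 207. -343.  250.] corner toplefts [ 365. -376.  250.] top cream [ 658. -673.  250.] [ 657. -544.  250.] bk [ 460. -684.  250.]
350 eye [ 234. -435.  350.] corner toplefts [ 372. -463.  350.] top cream [ 556. -625.  350.] [ 554. -507.  350.] bk [ 374. -635.  350.]
450 eye [ 262. -527.  450.] corner toplefts [ 378. -551.  450.] top cream [ 453. -577.  450.] [ 452. -470.  450.] bk [ 289. -586.  450.]
wrist base [ 337. -477.   30.] [ 293. -590.   30.] [ 385. -637.   30.]
```

View pics/top0c.png

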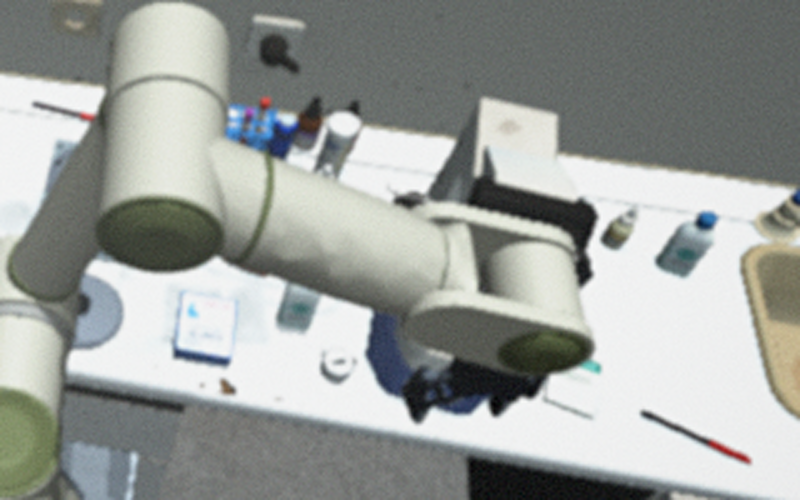

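Call:
carry_out(
  steps=[0,0,-4,0,0,0,1,0,0,-4,0,0,0,1,0,0,-4,0,0,0,1,0,0,-4,0,0,0,1,0,0,-4,0,0,0,1,0,0,-4,0,0,0,1,0,0,0,0,0,0,1],
)

```text
time_s: 0.73
eef_pos: [152.6, -502.8, 458.1]
ee_rot: [0.007, 0.989, 0.147, -0.001]
force: [-0.1, -0.1, 0.9]
grip_width: 1.004
```

Call:
carry_out(
  steps=[3,-2.1,0,0,0,0,1,3,-2.1,0,0,0,0,1,3,-2.1,0,0,0,0,1,3,-2.1,0,0,0,0,1,3,-2.1,0,0,0,0,1,3,-2.1,0,0,0,0,1,3,-2.1,0,0,0,0,1,3,-2.1,0,0,0,0,1,3,-2.1,0,0,0,0,1,3,-2.1,0,0,0,0,1,3,-2.1,0,0,0,0,1,3,-2.1,0,0,0,0,1,0,0,0,0,0,0,1,0,0,0,0,0,0,1],
)

```text
time_s: 1.9
eef_pos: [424.4, -155.4, 450.1]
ee_rot: [-0.0, 0.989, 0.149, -0.0]
force: [-0.9, 0.3, -0.0]
grip_width: 1.004
```

Run:
```python
from h import *
print(readout.sense()['eef_pos'],readout.sense()['joints'])
im,C=shot('wrist','pics/w1.png'); im,_=shot('top','pics/t1.png'); im,_=shot('side','pics/s1.png')
```

```text
[ 424.39318662 -155.38724765  450.05702928] [-6.11176665e-01  1.08366506e-01  1.14085998e+00 -1.06243013e-04
  1.89304220e+00  6.61311899e-01]
```

View pics/w1.png

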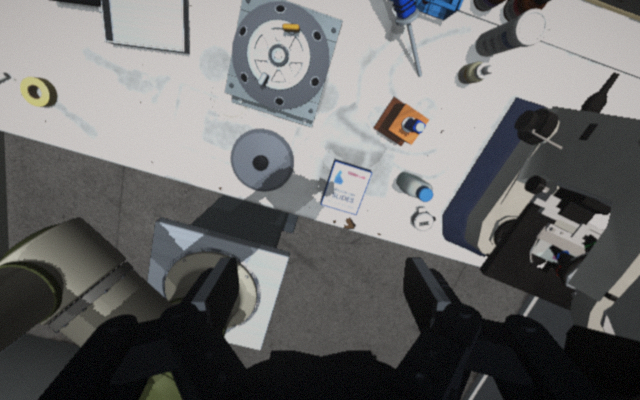

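View pics/t1.png

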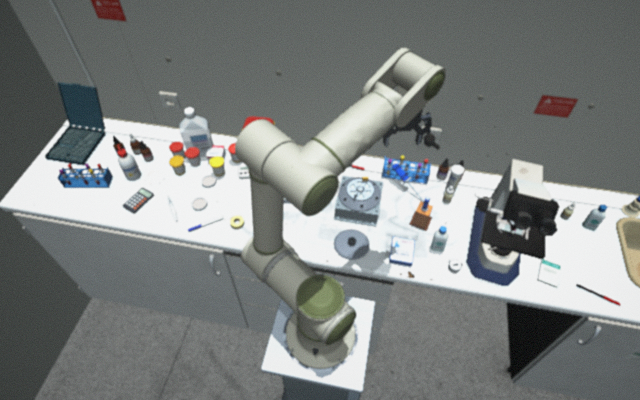

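View pics/s1.png

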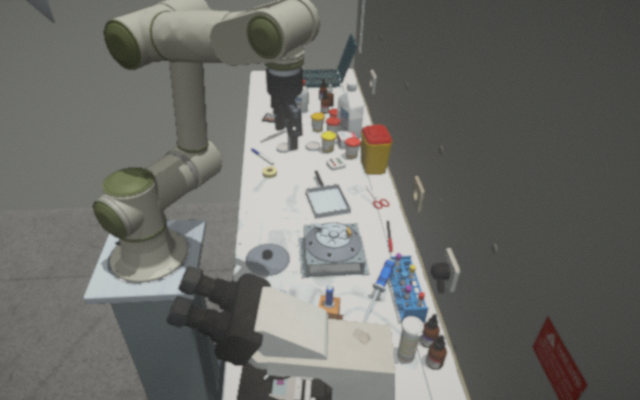

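Run:
```python
from h import *
T=np.load('pics/w1.npy'); C=cam('wrist',T)
for n,p,z in [('nut',(279,54),95),('screw',(291,28),112),('tab',(264,82),112),('block top handle',(420,124),142),('block',(402,120),82),('slides',(346,186),26),('gel cap',(426,194),123),('gelbase',(405,178),60),('oil?',(424,216),20),('panctr',(150,20),3),('tape',(38,92),19),('disc',(262,160),10)]:
    print(n,onz(C,p,z).round())
St=cam('top')
print('nut top',onz(St,(362,189),95).round(),'side',onz(cam('side'),(334,234),95).round())
im=cv2.imread('pics/w1.png'); crop(im,200,0,500,240,2.6,'pics/w1c.png')
```

```text
nut [558. -43.  95.]
screw [596. -55. 112.]
tab [510. -34. 112.]
block top handle [ 522. -289.  142.]
block [ 521. -276.   82.]
slides [ 364. -229.   26.]
gel cap [ 415. -353.  123.]
gelbase [ 422. -329.   60.]
oil? [ 349. -416.   20.]
panctr [552. 213.   3.]
tape [365. 396.  19.]
disc [362. -45.  10.]
nut top [551. -53.  95.] side [559. -48.  95.]
```

View pics/w1c.png

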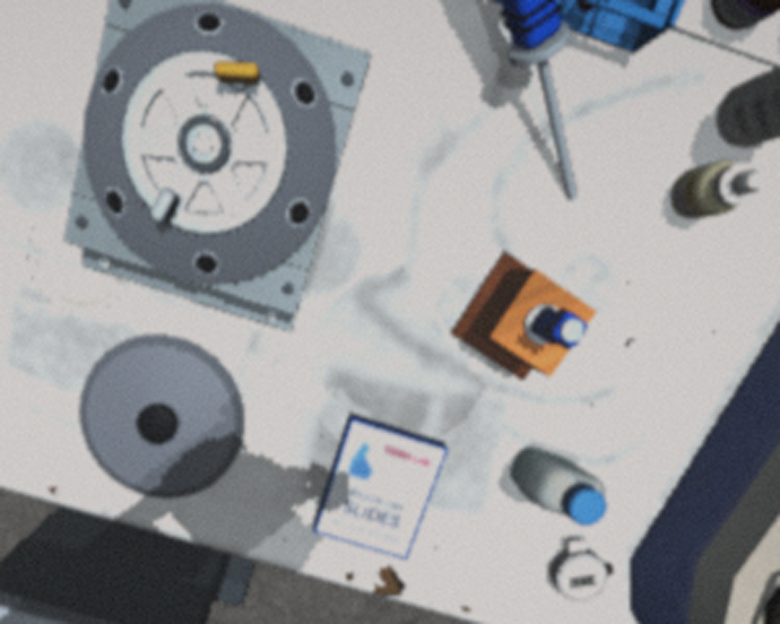

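Call:
carry_out(
  steps=[2.25,-0.9,2.7,0,0,0,0,2.25,-0.9,2.7,0,0,0,0,2.25,-0.9,2.7,0,0,0,0,2.25,-0.9,2.7,0,0,0,0,2.25,-0.9,2.7,0,0,0,0,2.25,-0.9,2.7,0,0,0,0,2.25,-0.9,2.7,0,0,0,0,0,0,0,0,0,0,0,0,0,0,0,0,0,0],
)

```text
time_s: 2.8
eef_pos: [555.8, -51.2, 260.0]
ee_rot: [-0.001, 0.989, 0.147, -0.001]
force: [-0.0, -0.0, 1.3]
grip_width: 0.499
```

Run:
```python
from h import *
print(readout.sense()['eef_pos'],readout.sense()['joints'])
im,C=shot('wrist','pics/w2.png'); shot('top','pics/t2.png'); shot('side','pics/s2.png')
cv2.imwrite('pics/w2b.png',cv2.resize(im,(800,500),interpolation=cv2.INTER_CUBIC))
```

```text
[555.81059234 -51.2464099  260.01915236] [-3.01718540e-01  3.60115954e-01  1.30389387e+00 -2.39667054e-04
  1.48074556e+00  9.74859694e-01]
```

View pics/w2b.png

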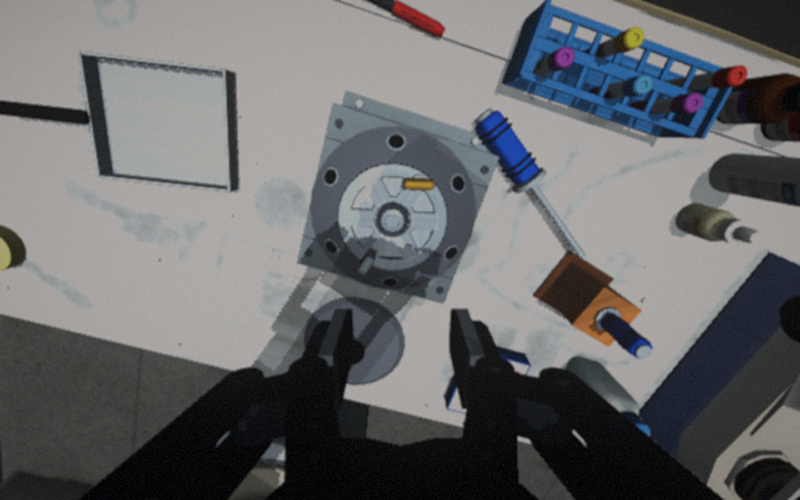

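Run:
```python
from h import *
im=cv2.imread('pics/w2.png'); crop(im,230,70,410,250,4,'pics/w2c.png')
```

```text
(no output)
```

View pics/w2c.png

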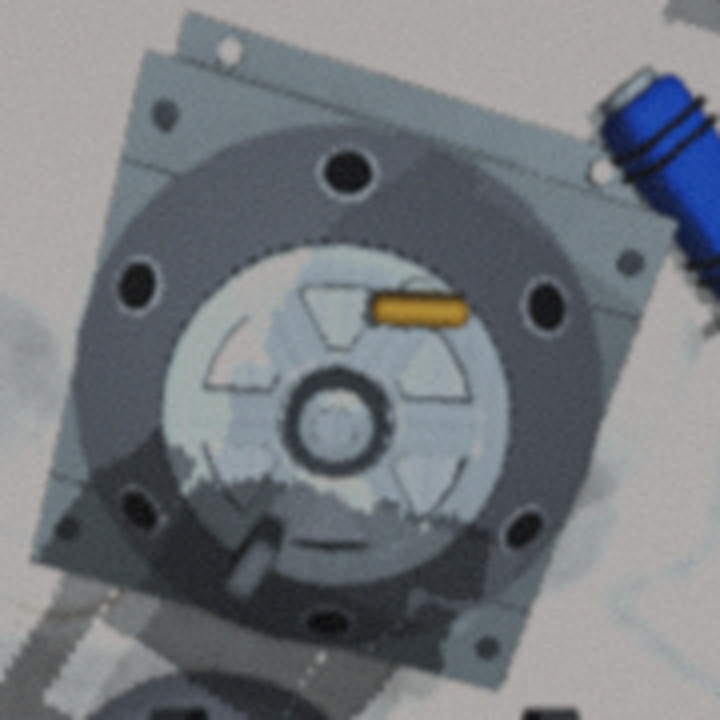

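Run:
```python
from h import *
C=cam('wrist',np.load('pics/w2.npy'))
f=lambda p:(230+p[0]/4,70+p[1]/4)
nut=onz(C,f((334,424)),95);print('nut',nut)
ps=[(347,172),(546,307),(523,528),(327,622),(140,510),(138,285)]
H=np.array([onz(C,f(p),72)[:2] for p in ps]); c=H.mean(0); print('holes ctr',c,np.hypot(*(H-c).T),np.degrees(np.arctan2(*(H-c).T[::-1])))
a,b=onz(C,f((370,309)),117),onz(C,f((469,312)),117); m=(a+b)/2
print('screw',a,b,m,np.linalg.norm(a-b),'r',np.hypot(*(m-nut)[:2]),'ang',np.degrees(np.arctan2(*(m-nut)[[1,0]])),'pad',np.degrees(np.arctan2(*(b-a)[[1,0]])))
# ring ellipse
for p in [(163,400),(510,405),(340,243),(337,585)]: print(onz(C,f(p),90))
t=[onz(C,f(p),117) for p in [(278,530),(245,580)]]; print('tab',t)
for p in [(145,50),(675,225),(500,690),(32,560)]: print('plate',onz(C,f(p),58))
```

```text
nut [556.96638786 -41.73681792  95.        ]
holes ctr [555.6344039  -42.43503374] [70.87013146 70.74876843 70.53188156 70.98903162 70.70225563 70.58609541] [  14.13592362  -46.19142224 -105.82970275 -166.09639267  134.0151457
   73.89871145]
screw [594.6163379 -41.031809  117.       ] [601.44031762 -66.10785807 117.        ] [598.02832776 -53.56983353 117.        ] 25.987976756041995 r 42.732928369397946 ang -16.075647415555736 pad -74.77666480644054
[548.07090112   7.98458786  90.        ]
[576.28623766 -89.67972948  90.        ]
[606.11909087 -28.82267017  90.        ]
[507.16979714 -57.29568601  90.        ]
tab [array([528.58287695, -34.40805224, 117.        ]), array([511.42658654, -29.4845269 , 117.        ])]
plate [639.38075183  41.19912599  58.        ]
plate [ 638.28221094 -125.39502155   58.        ]
plate [ 473.68298469 -125.87565472   58.        ]
plate [473.53973295  40.49336051  58.        ]
```

Call:
carry_out(
  steps=[0,0,0,0,0,1.4,0,0,0,0,0,0,1.4,0,0,0,0,0,0,1.4,0,0,0,0,0,0,1.4,0,0,0,0,0,0,1.4,0,0,0,0,0,0,1.4,0,0,0,0,0,0,1.4,0,0,0,0,0,0,1.4,0,0,0,0,0,0,1.4,0,0,0,0,0,0,1.4,0,0,0,0,0,0,1.4,0,0,0,0,0,0,1.4,0,0,0,0,0,0,1.4,0,0,0,0,0,0,0.1,0,0,0,0,0,0,0,0,0,0,0,0,0,0,0],
)

```text
time_s: 4.28
eef_pos: [556.1, -51.1, 262.2]
ee_rot: [-0.0, 0.796, -0.605, 0.001]
force: [-0.4, 1.2, 0.4]
grip_width: 0.506
```

```bash
cat >> h.py <<'E'
def goto(target,yang=None,tilt=True):
    """print tool-frame delta (cm, 5deg) to pose: TCP target, tool down with tool y at world angle yang (deg)"""
    T=pose(); d=T[:3,:3].T@(np.asarray(target,float)-T[:3,3])/10
    x=np.degrees(np.arctan2(T[1,1],T[0,1]))
    print('pos',T[:3,3].round(1),'y-angle',round(x,2),'j6',readout.sense()['joints'][5].round(3))
    if yang is None: yang=x
    a=np.radians(yang); y=np.array([np.cos(a),np.sin(a),0]); z=np.array([0,0,-1.]); R=np.c_[np.cross(y,z),y,z]
    rv=Ro.from_matrix(T[:3,:3].T@R).as_rotvec(degrees=True)/5
    print('delta cm',d.round(2),'rot units',rv.round(2))
E
python3 -c "
from h import *
goto((598,-53.7,95),-164.8)
im,C=shot('wrist','pics/w3.png')"
```

```text
pos [556.1 -51.1 262.2] y-angle -164.45 j6 2.569
delta cm [ 1.36 -3.95 16.72] rot units [-0.01 -0.01  0.07]
```

View pics/w3.png

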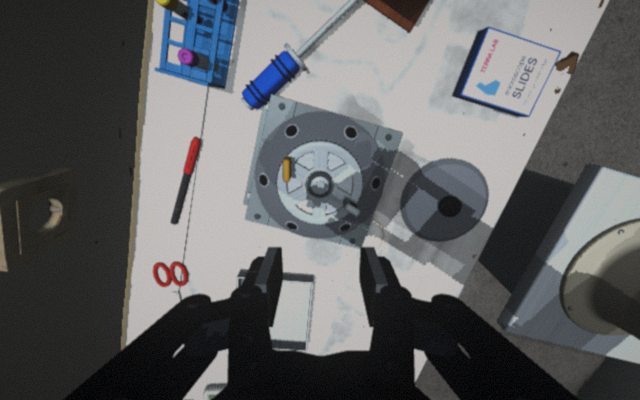

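Run:
```python
from h import *
im=cv2.imread('pics/w3.png'); crop(im,260,120,380,240,6,'pics/w3c.png')
C=cam('wrist',np.load('pics/w3.npy'))
m=cv2.inRange(cv2.cvtColor(im,cv2.COLOR_BGR2HSV),(12,120,90),(32,255,255))[120:240,260:380]
ys,xs=np.nonzero(m); print(xs.min()+260,xs.max()+260,ys.min()+120,ys.max()+120,len(xs))
c=(xs.mean()+260,ys.mean()+120); print(c,onz(C,c,117),onz(C,c,113)); print('nut',onz(C,(319.3,182),95))
```

```text
283 289 159 181 142
(np.float64(285.9718309859155), np.float64(169.64084507042253)) [597.17625678 -55.39384035 117.        ] [597.41813518 -54.43133316 113.        ]
nut [557.29418153 -46.27399585  95.        ]
```

View pics/w3c.png

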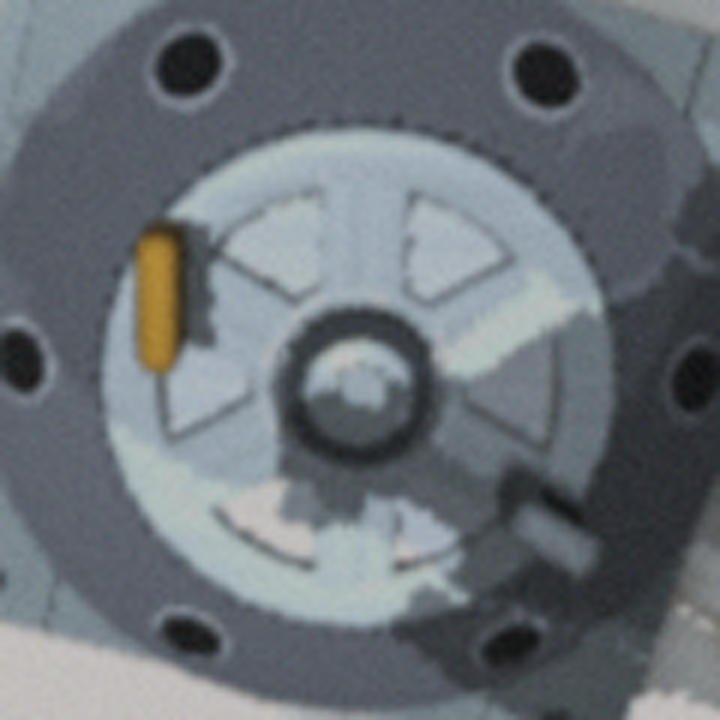

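Call:
carry_out(
  steps=[0.36,-0.93,3,0,0,0,0,0.36,-0.93,3,0,0,0,0,0.36,-0.93,3,0,0,0,0,0.36,-0.93,3,0,0,0,0,0,0,0,0,0,0,0,0,0,0,0,0,0,0],
)

```text
time_s: 4.83
eef_pos: [595.4, -54.6, 141.0]
ee_rot: [0.0, 0.796, -0.606, -0.001]
force: [-0.6, -0.6, 0.0]
grip_width: 0.498
```

```bash
python3 -c "
from h import *
goto((596,-55.2,95),-164.8)
im,C=shot('wrist','pics/w4.png')
crop(im,220,140,420,340,4,'pics/w4c.png')"
```

```text
pos [595.4 -54.6 141. ] y-angle -164.54 j6 2.585
delta cm [ 0.08 -0.05  4.6 ] rot units [0.02 0.01 0.05]
```

View pics/w4c.png

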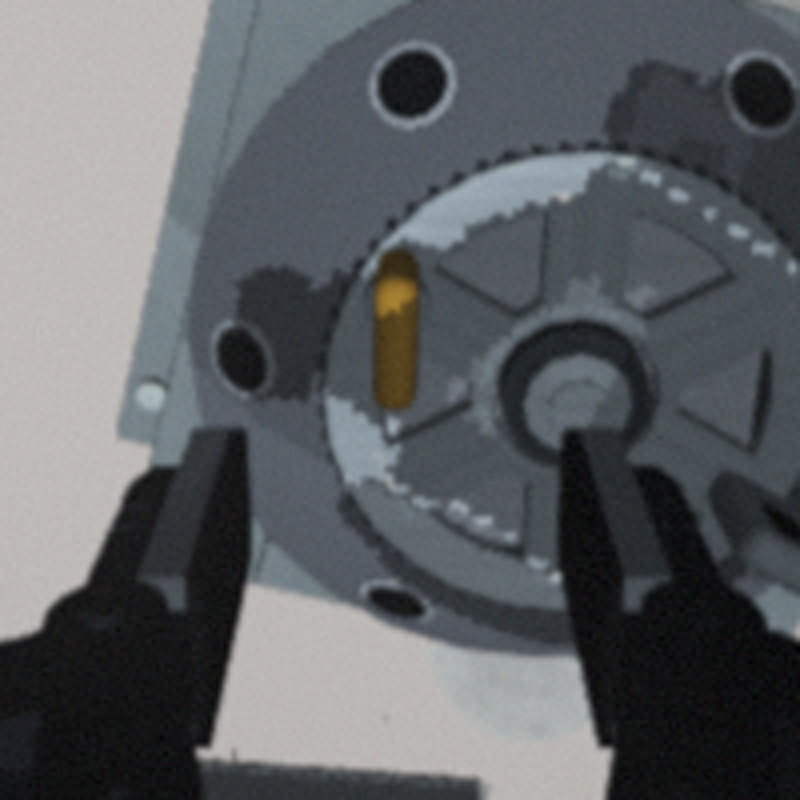

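Run:
```python
from h import *
T=np.load('pics/w4.npy');C=cam('wrist',T)
f=lambda p:(220+p[0]/4,140+p[1]/4)
for n,p,z in [('p0',(396,250),117),('p1',(396,408),117),('nut',(577,395),95)]:
    w=onz(C,f(p),z); print(n,w.round(1),(T[:3,:3].T@(w-T[:3,3])).round(1))
```

```text
p0 [602.1 -72.  117. ] [18.5 -1.8 24. ]
p1 [594.1 -43.2 117. ] [-11.3  -1.8  24. ]
nut [557.3 -45.   95. ] [-19.4  34.1  46.1]
```

Call:
carry_out(
  steps=[0.05,-0.13,1.5,0,0,0.05,0,0,0,1.5,0,0,0,0,0,0,1.5,0,0,0,0,0,0,0,0,0,0,0,0,0,0,0,0,0,-1,0,0,0,0,0,0,-1,0,0,0,0,0,0,-1,0,0,0,0,0,0,-1,0,0,0,0,0,0,-1,0,0,0,0,0,0,-1],
  grip_force=40,
)

```text
time_s: 5.72
eef_pos: [597.4, -54.8, 96.8]
ee_rot: [-0.0, 0.794, -0.608, 0.0]
force: [0.2, 0.8, 0.1]
grip_width: -0.001
```

```bash
python3 -c "
from h import *
goto((596,-55.2,96),-164.8)
print(readout.sense())
im,C=shot('wrist','pics/w5.png')
crop(im,220,140,420,340,4,'pics/w5c.png')"
```

```text
pos [597.4 -54.8  96.8] y-angle -164.86 j6 2.591
delta cm [0.   0.14 0.08] rot units [-0.01 -0.   -0.01]
{'time_s': 5.7167, 'joints': array([-2.86569419e-01,  5.78991997e-01,  1.40595319e+00, -2.95136787e-05,
        1.15608735e+00,  2.59074410e+00]), 'dq': array([-0.00042438,  0.00515947,  0.00238278,  0.00097757, -0.00280972,
       -0.00092258]), 'tau': array([ 4.35464361e-03, -5.12778711e+01, -2.41008639e+01, -8.10105826e-05,
        2.67221949e-03, -1.04675411e-03]), 'eef_pos': array([597.38480878, -54.80099958,  96.80452807]), 'ee_rot': array([-8.77978101e-05,  7.94111098e-01, -6.07772561e-01,  2.66280280e-04]), 'force': array([0.23186182, 0.78114878, 0.05799538]), 'wrist_torque': array([-0.02632916,  0.01356043, -0.0348323 ]), 'grip_width': -0.0006803755617044938}
```

View pics/w5c.png

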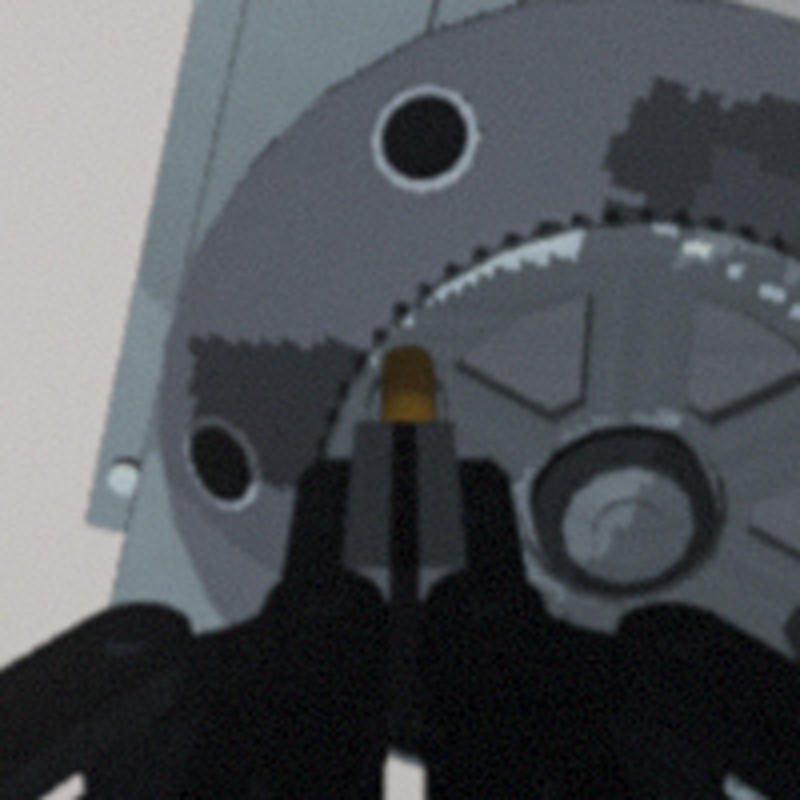

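Run:
```python
from h import *
T=np.load('pics/w5.npy');C=cam('wrist',T)
g=lambda p:((p-np.array([220,140]))*4).round()
for x in (11,14,24,37):
  for z in (-21,-14,0,0.5):
    w=T[:3,:3]@np.array([x,4,z])+T[:3,3]; print(x,z,g(proj(C,w)))
w4=[np.load('pics/w4.npy')]
```

```text
11 -21 [437. 409.]
11 -14 [436. 387.]
11 0 [433. 347.]
11 0.5 [433. 346.]
14 -21 [437. 389.]
14 -14 [436. 367.]
14 0 [434. 329.]
14 0.5 [433. 327.]
24 -21 [438. 320.]
24 -14 [437. 301.]
24 0 [434. 267.]
24 0.5 [434. 266.]
37 -21 [439. 226.]
37 -14 [438. 210.]
37 0 [435. 183.]
37 0.5 [435. 182.]
```

Call:
carry_out(
  steps=[0,0,0,0,0,-1,-1,0,0,0,0,0,-1,-1,0,0,0,0,0,-1,-1,0,0,0,0,0,0,-1],
)

```text
time_s: 6.1
eef_pos: [597.2, -54.7, 96.4]
ee_rot: [0.0, 0.867, -0.498, -0.0]
force: [-0.4, -0.6, -0.8]
grip_width: -0.001
```

```bash
python3 -c "
from h import *
s=readout.sense();print(s['force'],s['wrist_torque'],s['grip_width'])
im,C=shot('wrist','pics/w6.png')
crop(im,220,140,420,340,4,'pics/w6c.png')"
```

```text
[-0.40659939 -0.60968222 -0.82191469] [-0.03263674 -0.02736754 -0.03521358] -0.000817130357889222
```

View pics/w6c.png

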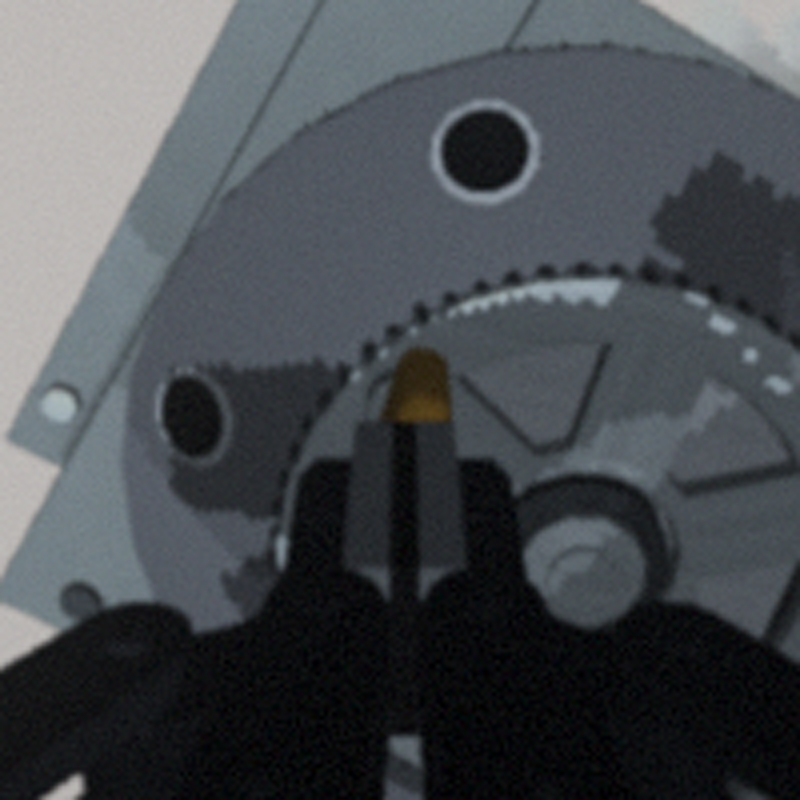

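```bash
python3 -c "
from h import *
T=pose()
im,C=shot('side','pics/s6.png'); im2,C2=shot('top','pics/t6.png')
for c in (C,C2):
  print(proj(c,T[:3,3]),proj(c,T[:3,3]+[0,0,25]),proj(c,(555,-44,95)))
p=proj(C,T[:3,3]).astype(int);crop(im,p[0]-60,p[1]-60,p[0]+60,p[1]+60,5,'pics/s6c.png')
p=proj(C2,T[:3,3]).astype(int);crop(im2,p[0]-60,p[1]-60,p[0]+60,p[1]+60,5,'pics/t6c.png')
"
```

```text
[347.34982969 234.64857968] [347.83851878 228.2321067 ] [332.50351075 233.1172976 ]
[364.25986813 179.82633118] [364.75860483 175.60344421] [359.90588672 187.87334129]
```

View pics/s6c.png

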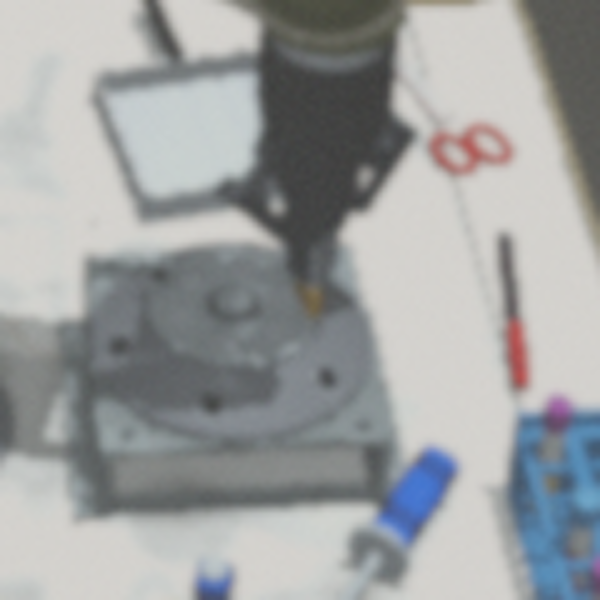

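View pics/t6c.png

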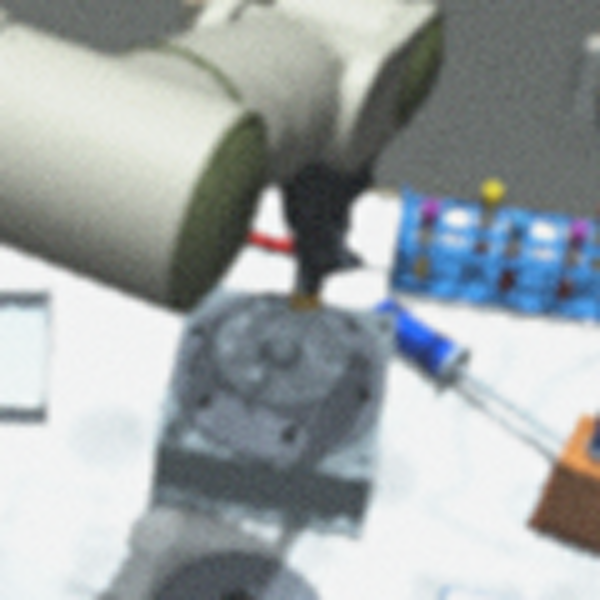

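Call:
carry_out(
  steps=[0,0,0,0,0,0,-0.4,0,0,0,0,0,0,-0.4,0,0,0,0,0,0,-0.4,0,0,0,0,0,0,-0.4],
)

```text
time_s: 6.58
eef_pos: [597.2, -54.7, 96.4]
ee_rot: [-0.0, 0.867, -0.499, -0.0]
force: [-0.5, -0.2, -0.0]
grip_width: 0.298
```

```bash
python3 -c "
from h import *
s=readout.sense();print(s['force'],s['wrist_torque'],s['grip_width'])
im,C=shot('wrist','pics/w7.png')
crop(im,220,140,420,340,4,'pics/w7c.png')"
```

```text
[-0.48804956 -0.21733105 -0.04792281] [-0.00557479  0.01257833  0.00369861] 0.2977318905472442
```

View pics/w7c.png

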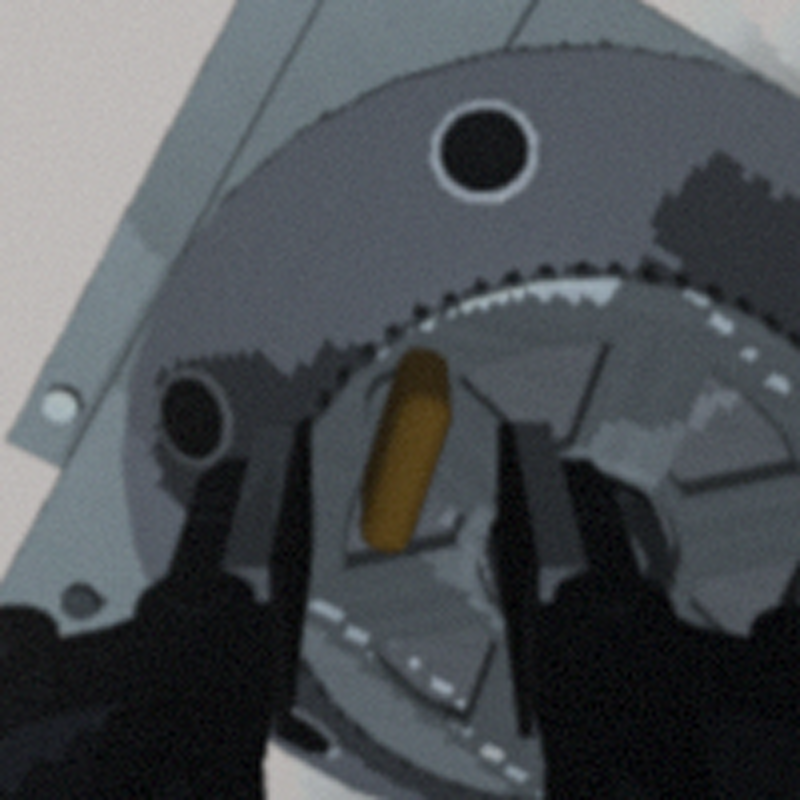

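Call:
carry_out(
  steps=[0,0,0,0,0,1,-0.4,0,0,0,0,0,1,-0.4,0,0,0,0,0,1,-0.4,0,0,0.5,0,0,0,-0.4,0,0,0.5,0,0,0,-0.4,0,0,0.3,0,0,0,-0.4,0,0,0,0,0,0,-1,0,0,0,0,0,0,-1,0,0,0,0,0,0,-1,0,0,0,0,0,0,-1],
)

```text
time_s: 7.47
eef_pos: [597.0, -54.7, 83.1]
ee_rot: [0.0, 0.794, -0.608, -0.0]
force: [-0.5, 0.4, -4.0]
grip_width: 0.079
```

```bash
python3 -c "
from h import *
s=readout.sense();print(s['force'],s['wrist_torque'],s['grip_width'])
im,C=shot('wrist','pics/w8.png')
crop(im,220,140,420,340,4,'pics/w8c.png')"
```

```text
[-0.45087011  0.42567716 -3.95438848] [ 0.02295722  0.0443561  -0.00922045] 0.07948885679967392
```

View pics/w8c.png

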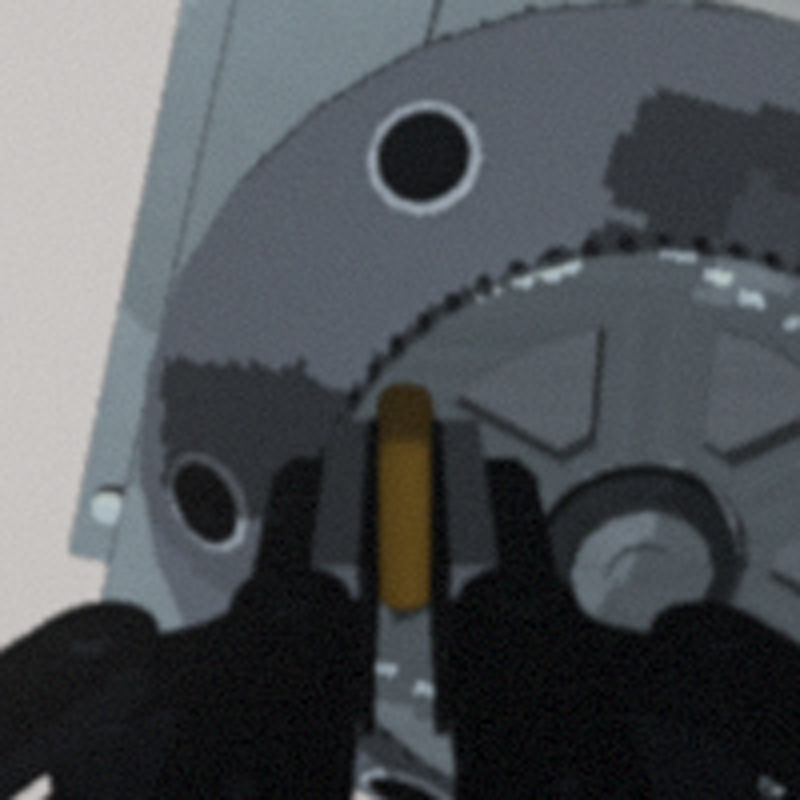

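Call:
carry_out(
  steps=[0,0,-0.02,0,0,-1,-1,0,0,-0.02,0,0,-1,-1,0,0,-0.02,0,0,-1,-1,0,0,-0.02,0,0,-1,-1,0,0,-0.02,0,0,-1,-1,0,0,-0.02,0,0,-1,-1,0,0,0,0,0,0,-1],
)

```text
time_s: 8.1
eef_pos: [597.1, -54.6, 84.4]
ee_rot: [-0.0, 0.925, -0.38, -0.0]
force: [-0.1, 0.3, -4.8]
grip_width: 0.081
```

```bash
python3 -c "
from h import *
s=readout.sense();print(s['force'],s['wrist_torque'],s['grip_width'],s['joints'][5])
im,C=shot('wrist','pics/w9.png')
crop(im,220,140,420,340,4,'pics/w9c.png')"
```

```text
[-0.090701    0.29150963 -4.75414286] [ 0.15479328 -0.07972201  0.05983943] 0.08125836187980079 2.0639034872748465
```

View pics/w9c.png

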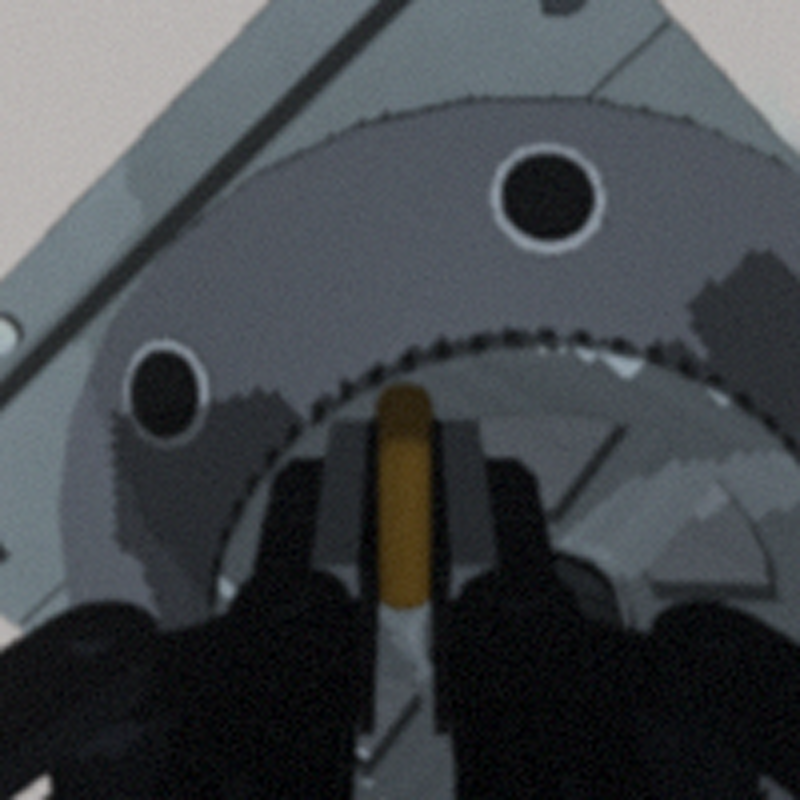

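Call:
carry_out(
  steps=[0,0,-0.03,0,0,-1.3,-1,0,0,-0.03,0,0,-1.3,-1,0,0,-0.03,0,0,-1.3,-1,0,0,-0.03,0,0,-1.3,-1,0,0,-0.02,0,0,-1.3,-1,0,0,-0.03,0,0,-1.3,-1,0,0,-0.03,0,0,-1.3,-1,0,0,-0.02,0,0,-1.3,-1,0,0,-0.03,0,0,-1.3,-1,0,0,-0.03,0,0,-1.3,-1,0,0,-0.03,0,0,-1.3,-1,0,0,-0.03,0,0,-1.3,-1,0,0,-0.03,0,0,-1.3,-1,0,0,-0.03,0,0,-1.3,-1,0,0,-0.02,0,0,-1.3,-1,0,0,-0.03,0,0,-1.3,-1,0,0,-0.03,0,0,-1.3,-1,0,0,-0.03,0,0,-1.3,-1,0,0,-0.02,0,0,-1.3,-1,0,0,0,0,0,0,-1],
)

```text
time_s: 9.82
eef_pos: [596.9, -53.9, 89.4]
ee_rot: [-0.001, 0.773, 0.634, 0.0]
force: [-0.6, 4.8, -6.0]
grip_width: 0.078
```

```bash
python3 -c "
from h import *
s=readout.sense();print(s['force'],s['wrist_torque'],s['grip_width'],s['joints'][5])
im,C=shot('wrist','pics/w10.png')
crop(im,220,140,420,340,4,'pics/w10c.png')"
```

```text
[-0.63276749  4.84038962 -5.9525954 ] [0.83333807 0.00207509 0.03326422] 0.07833391410470061 -0.08970891095165598
```

View pics/w10c.png

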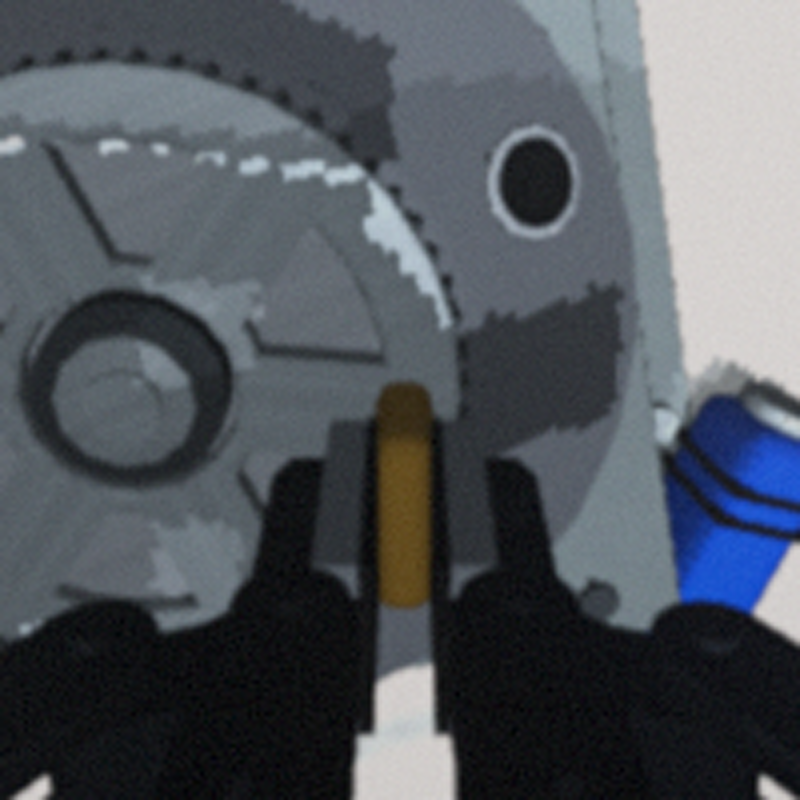

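Call:
carry_out(
  steps=[0,0,-0.02,0,0,-1,-1,0,0,-0.02,0,0,-1,-1,0,0,-0.02,0,0,-1,-1,0,0,0,0,0,0,-1,0,0,0,0,0,0,-1],
)

```text
time_s: 10.28
eef_pos: [596.8, -53.9, 90.0]
ee_rot: [-0.001, 0.686, 0.727, 0.0]
force: [-0.3, 5.1, -5.9]
grip_width: 0.077
```

```bash
python3 -c "
from h import *
s=readout.sense();print(s['force'],s['wrist_torque'],s['grip_width'],s['joints'][5]);goto((0,0,0))
im,C=shot('wrist','pics/w11.png')
crop(im,220,140,420,340,4,'pics/w11c.png')"
```

```text
[-0.31845319  5.05715997 -5.92283334] [0.93370608 0.10834884 0.05352708] 0.0770740577890286 -0.34482783201988404
pos [596.8 -53.9  90. ] y-angle 3.35 j6 -0.345
delta cm [  8.85 -59.25   9.09] rot units [-0.02 -0.02 -0.  ]
```

View pics/w11c.png

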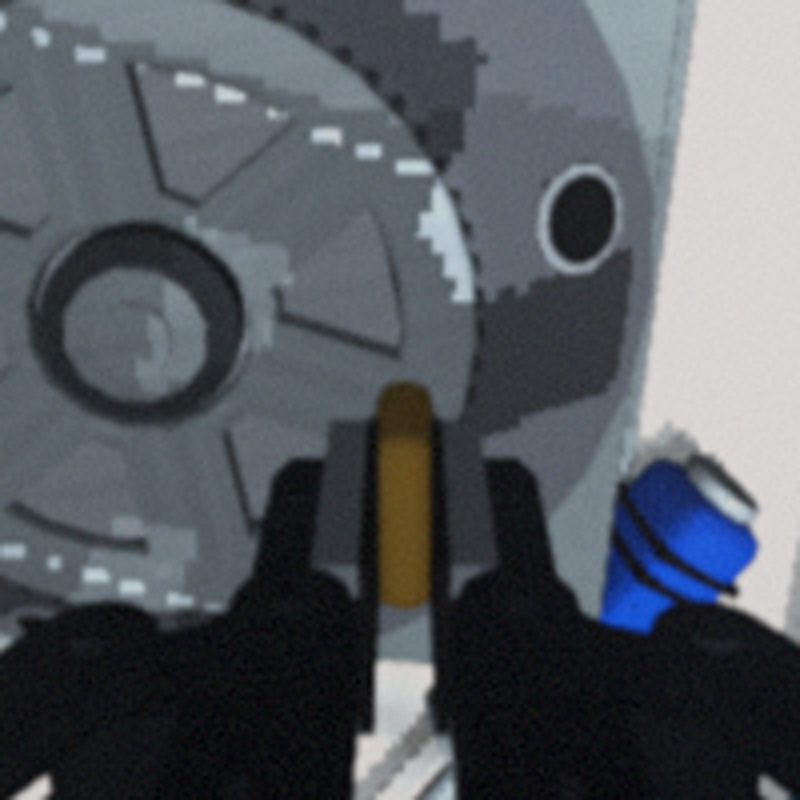

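Call:
carry_out(
  steps=[0.42,0.12,0,0,0,-1.18,-1,0.42,0.12,0,0,0,-1.18,-1,0,0,0,0,0,0,-1],
)

```text
time_s: 10.58
eef_pos: [598.2, -46.3, 90.1]
ee_rot: [-0.0, 0.606, 0.795, -0.001]
force: [-3.0, 0.5, -6.8]
grip_width: 0.078
```

```bash
python3 -c "
from h import *
s=readout.sense();print(s['force'],s['wrist_torque'],s['grip_width'],s['joints'][5]);goto((0,0,0))
im,C=shot('wrist','pics/w12.png')
crop(im,180,140,380,340,4,'pics/w12c.png')"
```

```text
[-2.95319814  0.53305341 -6.83197872] [0.01987278 0.28316034 0.07120376] 0.07843322285298694 -0.5398490304422436
pos [598.2 -46.3  90.1] y-angle 15.4 j6 -0.54
delta cm [ 20.35 -56.43   9.1 ] rot units [-0.02  0.01  0.  ]
```

View pics/w12c.png

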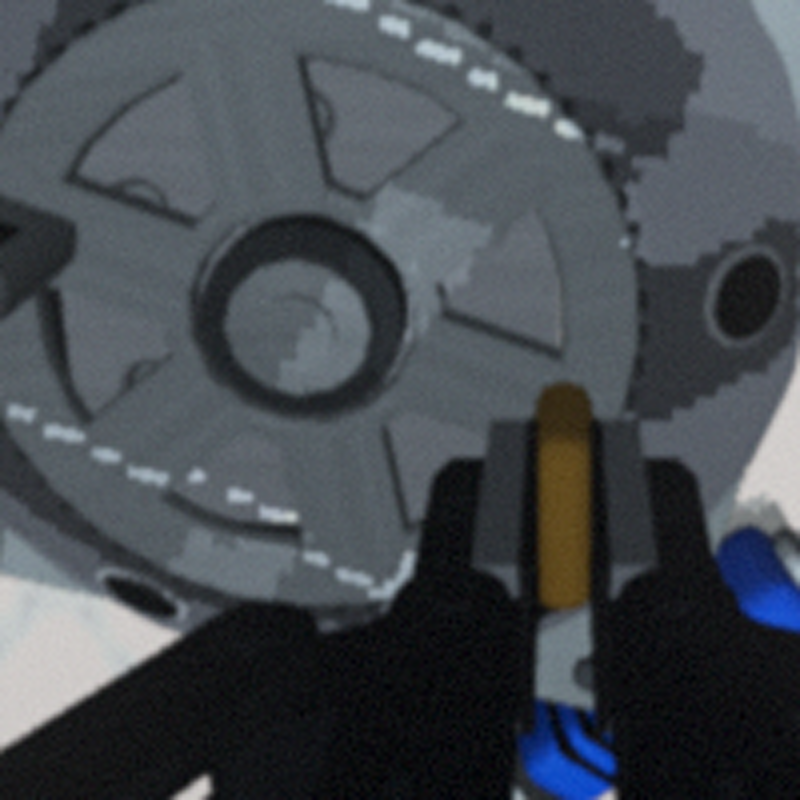

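Call:
carry_out(
  steps=[0.42,0.12,0,0,0,-1.18,-1,0.42,0.12,0,0,0,-1.18,-1,0.42,0.12,0,0,0,-1.18,-1,0,0,0,0,0,0,-1,0,0,0,0,0,0,-1],
)

```text
time_s: 11.05
eef_pos: [597.4, -33.2, 90.2]
ee_rot: [-0.0, 0.479, 0.878, 0.0]
force: [0.3, -0.1, -8.4]
grip_width: 0.079
```

```bash
python3 -c "
from h import *
s=readout.sense();print(s['force'],s['wrist_torque'],s['grip_width'],s['joints'][5]);goto((0,0,0))
im,C=shot('wrist','pics/w13.png')
crop(im,180,140,380,340,4,'pics/w13c.png')"
```

```text
[ 0.31564425 -0.05997741 -8.42232421] [ 0.11592376 -0.09741097  0.02345651] 0.07867624643204683 -0.822921928290539
pos [597.4 -33.2  90.2] y-angle 32.75 j6 -0.823
delta cm [ 35.1  -48.44   9.04] rot units [-0. -0. -0.]
```

View pics/w13c.png

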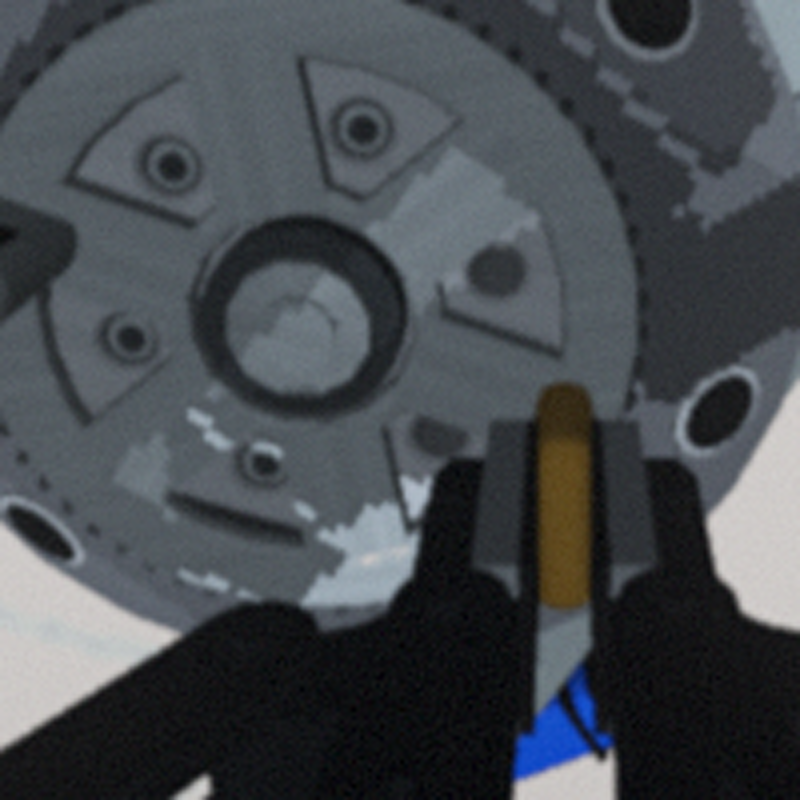

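Call:
carry_out(
  steps=[0,0,0,0,0,0,-0.4,0,0,0,0,0,0,-0.4,0,0,0,0,0,0,-0.4,0,0,-3,0,0,0,-0.4,0,0,-4,0,0,0,-0.4,0,0,-4,0,0,0,0.5,0,0,-4,0,0,0,0.5,0,0,0,0,0,0,0.5,0,0,0,0,0,0,0.5],
)

```text
time_s: 11.85
eef_pos: [598.4, -33.4, 243.4]
ee_rot: [0.003, 0.477, 0.879, 0.001]
force: [-0.0, -1.0, -1.0]
grip_width: 0.75
```

```bash
python3 -c "
from h import *
s=readout.sense();print(s['force'],s['grip_width'],s['joints']);goto((555,-43,260),-73)
im,C=shot('wrist','pics/w14.png')
cv2.imwrite('pics/w14b.png',cv2.resize(im,(800,500),interpolation=cv2.INTER_CUBIC))"
```

```text
[-0.04300063 -1.04409691 -1.00588459] 0.7496537021093945 [-2.51045897e-01  4.57843164e-01  1.20504569e+00  6.54324161e-05
  1.47258816e+00 -8.28403605e-01]
pos [598.4 -33.4 243.4] y-angle 33.08 j6 -0.828
delta cm [ 1.55 -4.15 -1.68] rot units [ 8.000e-02 -1.000e-02  2.122e+01]
```

View pics/w14b.png

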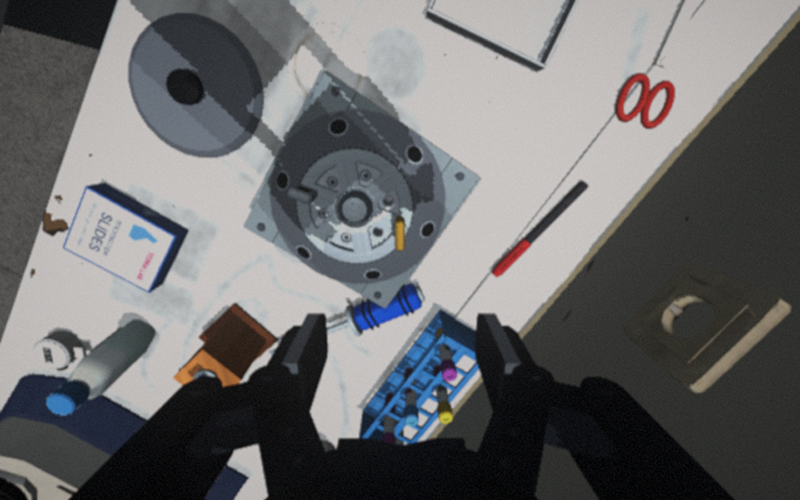

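Call:
carry_out(
  steps=[0,0,-1,0,0,1.3,0,0,0,-1,0,0,1.3,0,0,0,0,0,0,1.3,0,0,0,0,0,0,1.3,0,0,0,0,0,0,1.4,0,3.5,-0.5,0,0,0,0,0,3.5,-0.6,0,0,0,0,0,3.5,-0.6,0,0,0,0,0,3.5,-0.6,0,0,0,0,0,3.5,-0.6,0,0,0,0,0,3.5,-0.6,0,0,0,0,0,3.5,-0.6,0,0,0,0,0,3.5,-0.6,0,0,0,0,0,0,0,0,0,0,0,0,0,0,0,0,0,0,0],
)

```text
time_s: 13.15
eef_pos: [548.9, 248.1, 258.9]
ee_rot: [-0.001, 0.705, 0.709, -0.001]
force: [-0.2, -0.5, -0.1]
grip_width: 0.501
```

```bash
python3 -c "
from h import *
s=readout.sense();print(s['joints']);goto((552,250,260),0)
im,C=shot('wrist','pics/w15.png')
cv2.imwrite('pics/w15b.png',cv2.resize(im,(800,500),interpolation=cv2.INTER_CUBIC))"
```

```text
[ 2.30225975e-01  4.64555642e-01  1.15554381e+00 -9.91461568e-05
  1.52395798e+00  2.25527673e-01]
pos [548.9 248.1 258.9] y-angle 0.27 j6 0.226
delta cm [ 0.19  0.31 -0.11] rot units [-0.03  0.01  0.05]
```

View pics/w15b.png

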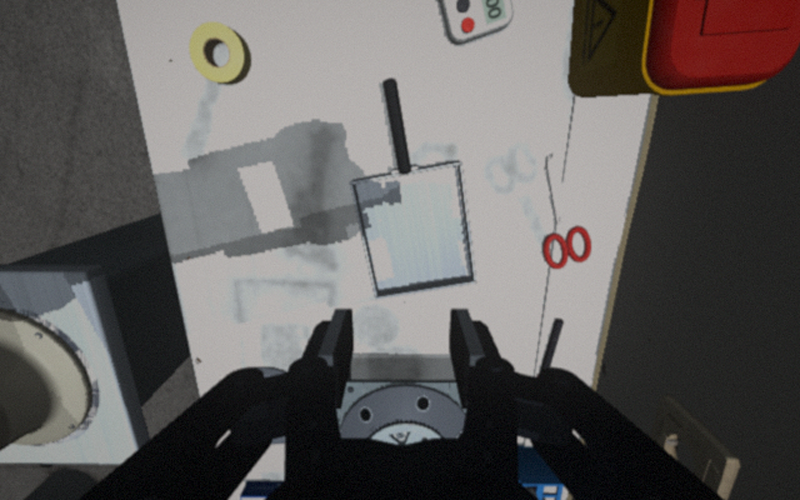

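Run:
```python
from h import *
T=np.load('pics/w15.npy');C=cam('wrist',T); k=1/1.25
for p in [(353,181),(459,161),(475,282),(377,297)]: print('rim',onz(C,np.array(p)*k,24).round(1))
a=onz(C,np.array((389,82))*k,30);b=onz(C,np.array((404,168))*k,30);print(a,b,np.linalg.norm(a-b),np.degrees(np.arctan2(*(a-b)[[1,0]])))
im=cv2.imread('pics/w15.png'); crop(im,270,50,390,250,4,'pics/w15c.png')
print('tape',onz(C,np.array((217,53))*k,19),'timer',onz(C,np.array((476,12))*k,19))
```

```text
rim [496.8 278.5  24. ]
rim [611.  300.4  24. ]
rim [638.1 160.1  24. ]
rim [520.9 139.6  24. ]
[536.65917493 376.21717967  30.        ] [552.1934792  293.25548257  30.        ] 84.40354136270915 100.60563468436231
tape [365.58817426 402.77352668  19.        ] timer [620.1406222  439.21154109  19.        ]
```

View pics/w15c.png

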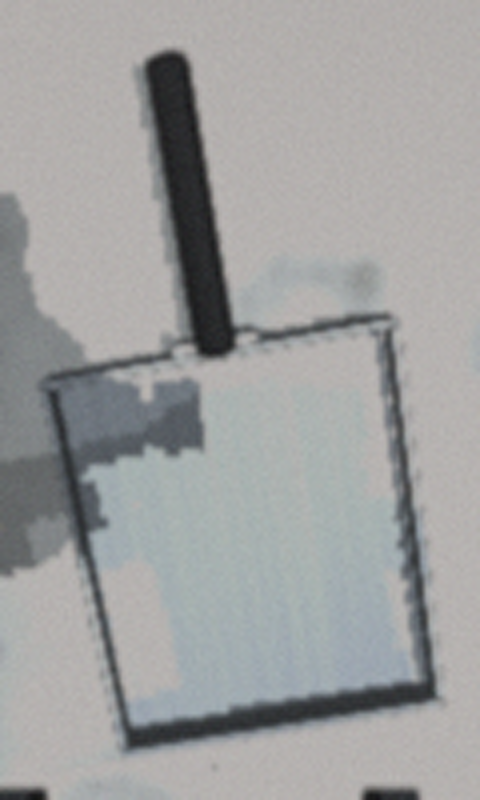

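```bash
python3 -c "
from h import *
goto((542.7,354.6,60),10.6)"
```

```text
pos [549.4 246.8 259.2] y-angle 0.17 j6 0.225
delta cm [10.8  -0.6  19.91] rot units [-0.02  0.01 -2.09]
```

Call:
carry_out(
  steps=[1.8,-0.1,3.3,0,0,0,0,1.8,-0.1,3.3,0,0,0,0,1.8,-0.1,3.3,0,0,0,0,1.8,-0.1,3.3,0,0,0,0,1.8,-0.1,3.3,0,0,0,0,1.8,-0.1,3.3,0,0,0,0,0,0,0,0,0,-1.1,0,0,0,0,0,0,-1,0,0,0,0,0,0,0,0],
)

```text
time_s: 13.95
eef_pos: [543.7, 353.4, 61.3]
ee_rot: [-0.0, 0.638, 0.77, -0.001]
force: [-0.1, -0.0, 1.0]
grip_width: 0.499
```

```bash
python3 -c "
from h import *
goto((542.7,354.6,-8),10.6)
im,C=shot('wrist','pics/w16.png')
crop(im,220,140,420,340,4,'pics/w16c.png')"
```

```text
pos [543.7 353.4  61.3] y-angle 10.72 j6 0.209
delta cm [ 0.14 -0.06  6.93] rot units [-0.02  0.01  0.02]
```

View pics/w16c.png

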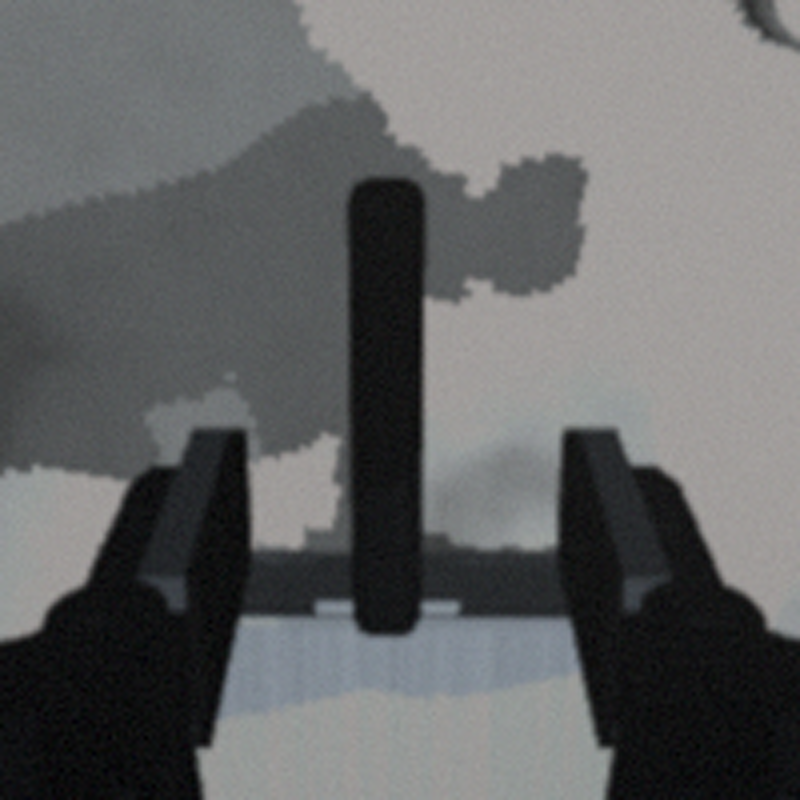

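Call:
carry_out(
  steps=[0.1,-0.25,2.3,0,0,0,0,0,0,2.3,0,0,0,0,0,0,2.3,0,0,0,0,0,0,0,0,0,0,0,0,0,0,0,0,0,-1,0,0,0,0,0,0,-1,0,0,0,0,0,0,-1,0,0,0,0,0,0,-1],
)

```text
time_s: 14.67
eef_pos: [541.8, 355.4, -4.6]
ee_rot: [0.001, 0.639, 0.769, 0.001]
force: [1.0, -0.2, 2.7]
grip_width: 0.148
```

```bash
python3 -c "
from h import *
s=readout.sense();print(s['force'],s['grip_width']);goto((542.7,354.6,-8),10.6)
im,C=shot('wrist','pics/w17.png')
cv2.imwrite('pics/w17b.png',cv2.resize(im,(800,500),interpolation=cv2.INTER_CUBIC))"
```

```text
[ 0.97872709 -0.21938135  2.7316533 ] 0.14846677900816027
pos [541.8 355.4  -4.6] y-angle 10.59 j6 0.215
delta cm [-0.09  0.07  0.34] rot units [ 0.03 -0.01 -0.  ]
```

View pics/w17b.png

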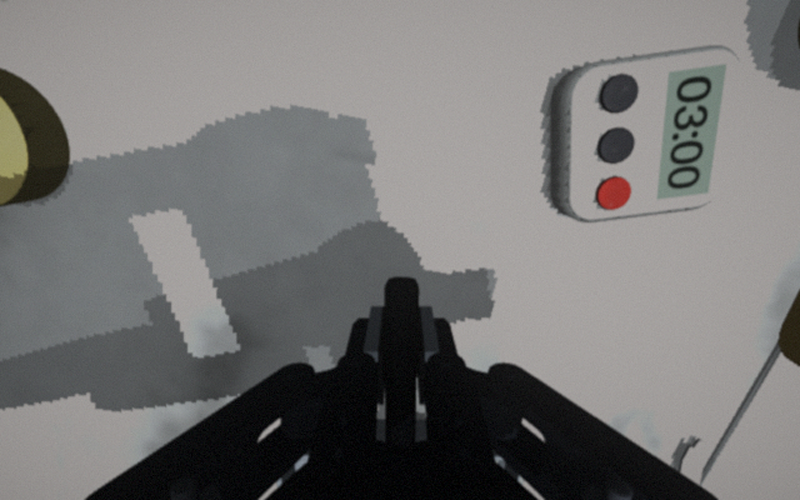

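Call:
carry_out(
  steps=[0,0,0,0,0,0.7,-1,0,0,0,0,0,0.7,-1,0,0,0,0,0,0.7,-1,0,0.7,0,0,0,0,-1,0,0.65,0,0,0,0,-1,-2,0,0,0,0,0,-1,-2,0,0,0,0,0,-1,-2,0,0,0,0,0,-1,0,0,0,0,0,0,-1],
)

```text
time_s: 15.47
eef_pos: [556.0, 293.1, -5.2]
ee_rot: [0.001, 0.706, 0.708, 0.001]
force: [0.7, -4.0, 4.0]
grip_width: 0.151
```

```bash
python3 -c "
from h import *
s=readout.sense();print(s['force'],s['grip_width']);goto((555.3,101,-5),0)
im,C=shot('side','pics/s18.png')
crop(im,270,160,400,290,5,'pics/s18c.png')
im,C=shot('wrist','pics/w18.png')
"
```

```text
[ 0.66921683 -3.99557813  4.03681859] 0.15133806812243308
pos [556.  293.1  -5.2] y-angle 0.15 j6 0.297
delta cm [-19.21  -0.12  -0.03] rot units [ 0.02 -0.    0.03]
```

View pics/s18c.png

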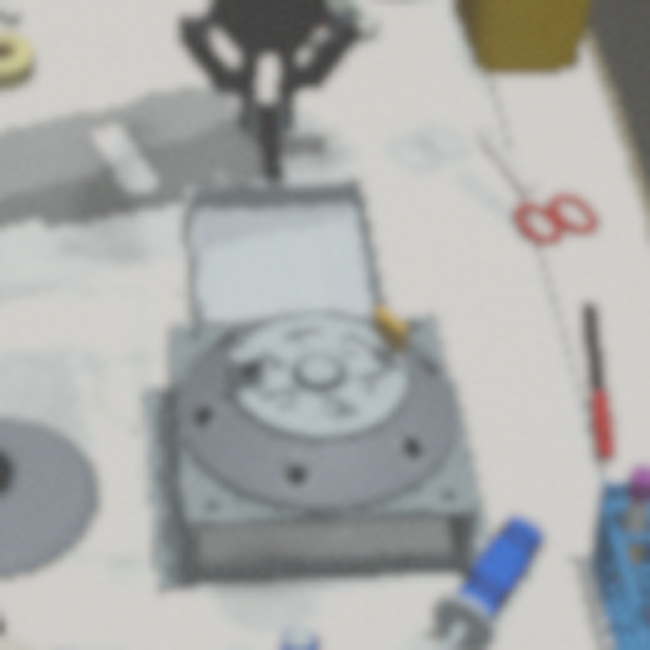

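Run:
```python
from h import *
C=cam('side'); f=lambda p:(270+p[0]/5,160+p[1]/5)
for n,p,z in [('panL far',(190,190),24),('panR far',(360,185),24),('panL near',(196,318),24),('panR near',(380,312),24),('plate far L',(172,328),58),('plate far R',(440,322),58),('handle base',(275,180),30),('nut',(322,368),95)]:
    print(n,onz(C,f(p),z).round(1))
```

```text
panL far [500.2 216.7  24. ]
panR far [618.2 215.4  24. ]
panL near [495.5  83.   24. ]
panR near [614.9  81.7  24. ]
plate far L [477.3  35.8  58. ]
plate far R [644.2  31.4  58. ]
handle base [559.  216.8  30. ]
nut [560.3 -46.4  95. ]
```

View pics/w18.png

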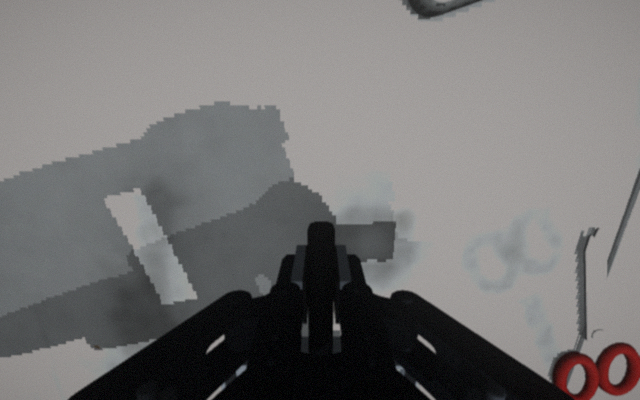

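Call:
carry_out(
  steps=[0,0.1,0,0,0,-0.3,-1,-2,0,0,0,0,0,-1,-2,0,0,0,0,0,-1,-2,0,0,0,0,0,-1,-2,0,0,0,0,0,-1,0,0,0,0,0,0,-1],
)

```text
time_s: 16.07
eef_pos: [559.0, 213.7, -5.6]
ee_rot: [0.001, 0.697, 0.717, 0.001]
force: [0.8, -5.4, 4.3]
grip_width: 0.153
```

```bash
python3 -c "
from h import *
s=readout.sense();print(s['force'],s['grip_width']);goto((555.3,101,-5),0)
im,C=shot('side','pics/s19.png')
crop(im,270,160,400,290,5,'pics/s19c.png')
"
```

```text
[ 0.7926273  -5.42162157  4.34956491] 0.1531530147733472
pos [559.  213.7  -5.6] y-angle 1.63 j6 0.141
delta cm [-11.25  -0.69  -0.06] rot units [ 0.02 -0.    0.33]
```

View pics/s19c.png

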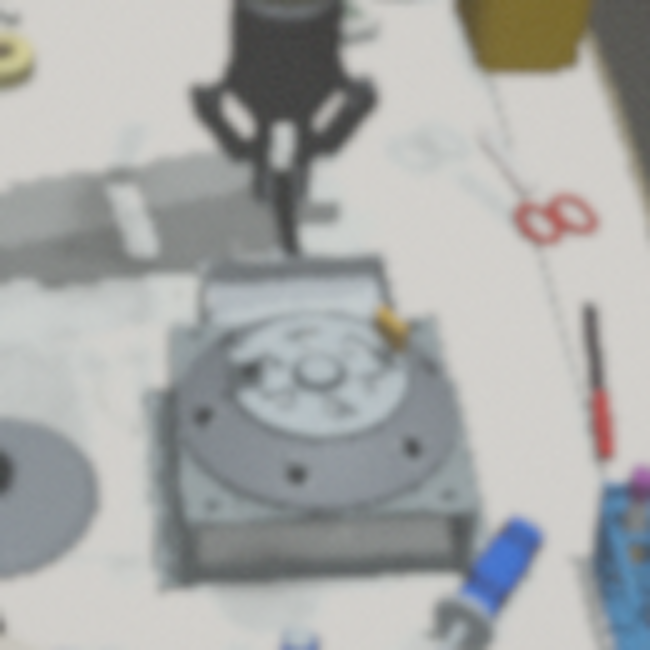

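Call:
carry_out(
  steps=[-2,-0.1,0,0,0,0,-1,-2,-0.1,0,0,0,0,-1,-2,-0.1,0,0,0,0,-1,-2,-0.1,0,0,0,0,-1,-1.5,-0.1,0,0,0,0,-1,-1,0,0,0,0,0,-1,0,0,0,0,0,0,-1],
)

```text
time_s: 16.7
eef_pos: [557.0, 109.3, -5.7]
ee_rot: [0.001, 0.697, 0.717, 0.001]
force: [0.6, -5.2, 5.7]
grip_width: 0.148
```

```bash
python3 -c "
from h import *
s=readout.sense();print(s['force'],s['grip_width']);goto((555.3,101,-5),0)
im,C=shot('side','pics/s20.png')
crop(im,270,160,400,290,5,'pics/s20c.png')
"
```

```text
[ 0.60066681 -5.19046958  5.73338916] 0.14824341901420648
pos [557.  109.3  -5.7] y-angle 1.66 j6 -0.042
delta cm [-0.83 -0.19 -0.07] rot units [ 0.02 -0.    0.33]
```

View pics/s20c.png

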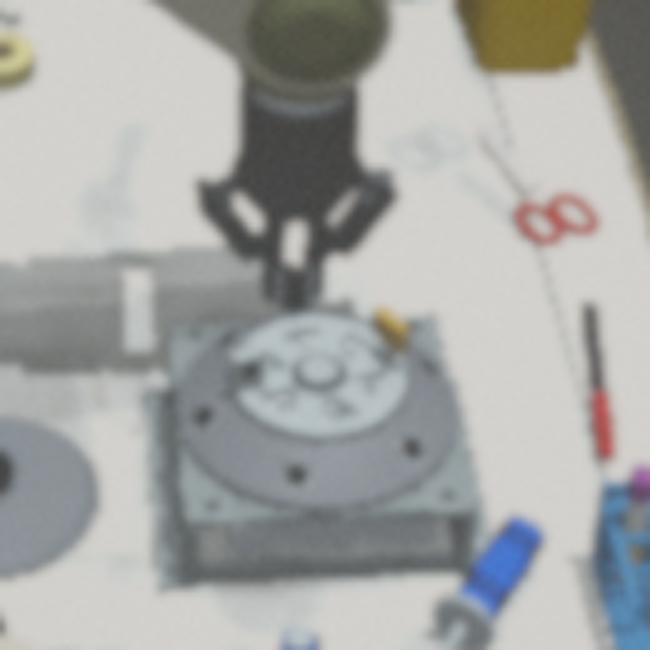

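Call:
carry_out(
  steps=[-0.6,0,0,0,0,0,-1,0,0,0,0,0,0,-1,0,0,0,0,0,0,-0.4,0,0,0,0,0,0,-0.4,0,0,0,0,0,0,-0.4,0,0,-3,0,0,0,-0.2,0,0,-4,0,0,0,-0.2,0,0,-4,0,0,0,0,0,0,-4,0,0,0,0,0,0,-4,0,0,0,0,0,0,-4,0,0,0,0,0,0,-4,0,0,0,0,0,0,0,0,0,0,0],
)

```text
time_s: 17.83
eef_pos: [558.2, 104.5, 271.5]
ee_rot: [0.005, 0.697, 0.717, 0.004]
force: [0.9, -0.1, -0.0]
grip_width: 0.498
```

```bash
python3 -c "
from h import *
s=readout.sense();print(s['force'],s['grip_width'],s['joints'])
goto((520,-285,280),0)
im,C=shot('wrist','pics/w21.png')
im,C=shot('top','pics/t21.png')
crop(im,320,140,500,290,4.4,'pics/t21c.png')
"
```

```text
[ 0.89082285 -0.10420837 -0.00546732] 0.49762917947734264 [-2.12766146e-02  3.67895505e-01  1.26394060e+00  1.49724089e-04
  1.49679324e+00 -5.07982641e-02]
pos [558.2 104.5 271.5] y-angle 1.69 j6 -0.051
delta cm [-38.82  -4.95  -0.9 ] rot units [0.15 0.   0.34]
```

View pics/w21.png

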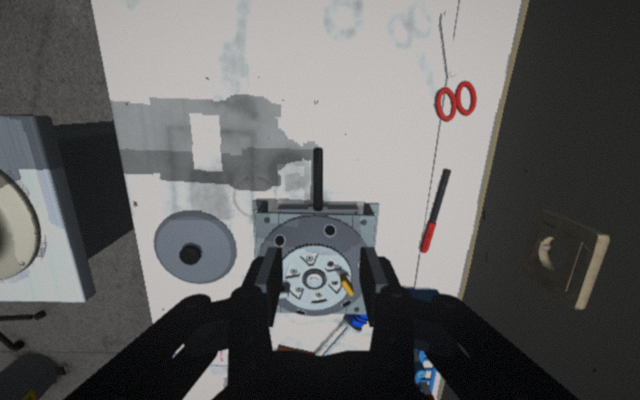

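View pics/t21c.png

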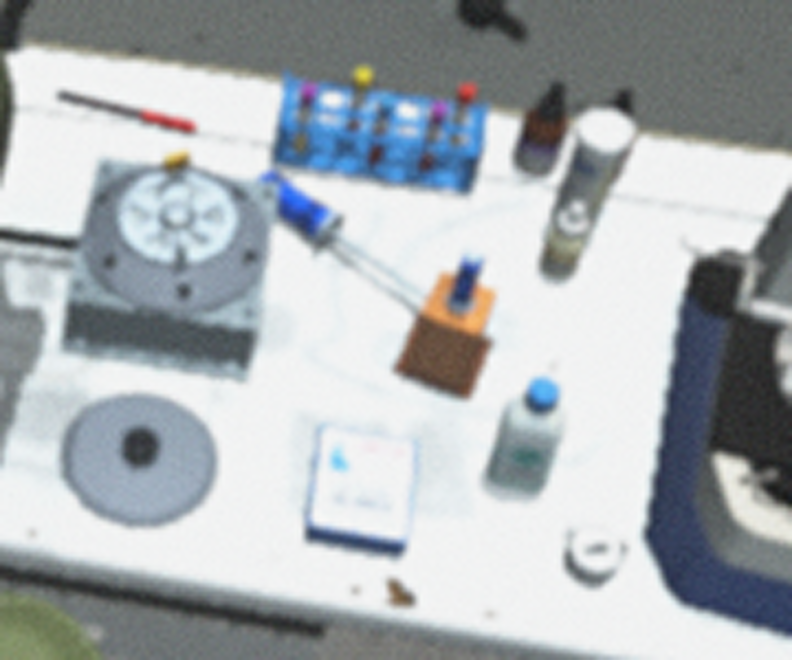

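Call:
carry_out(
  steps=[-3.5,-0.4,-0.2,0,0,0.3,0,-3.5,-0.4,-0.2,0,0,0,0,-3.5,-0.4,-0.2,0,0,0,0,-3.5,-0.4,-0.2,0,0,0,0,-3.5,-0.4,-0.2,0,0,0,0,-3.5,-0.4,-0.2,0,0,0,0,-3.5,-0.4,-0.2,0,0,0,0,-3.5,-0.4,-0.2,0,0,0,0,-3.5,-0.4,-0.2,0,0,0,0,-3.5,-0.4,-0.2,0,0,0,0,-2,0,0,0,0,0,0,0,0,0,0,0,0,0,0,0,0,0,0,0,0],
)

```text
time_s: 19.02
eef_pos: [517.4, -266.2, 281.5]
ee_rot: [-0.002, 0.707, 0.708, -0.0]
force: [0.5, -0.1, 1.1]
grip_width: 0.496
```

```bash
python3 -c "
from h import *
s=readout.sense();print(s['force'],s['grip_width'],s['joints'])
goto((520,-285,280),0)
im,C=shot('wrist','pics/w22.png')
cv2.imwrite('pics/w22b.png',cv2.resize(im,(800,500),interpolation=cv2.INTER_CUBIC))
"
```

```text
[ 0.5091866  -0.13560233  1.0807948 ] 0.49649582241211254 [-6.76567817e-01  4.08603118e-01  1.18087819e+00  2.66384832e-04
  1.55571085e+00 -6.77823091e-01]
pos [ 517.4 -266.2  281.5] y-angle 0.07 j6 -0.678
delta cm [-1.88  0.26  0.14] rot units [-0.03 -0.03  0.01]
```

View pics/w22b.png

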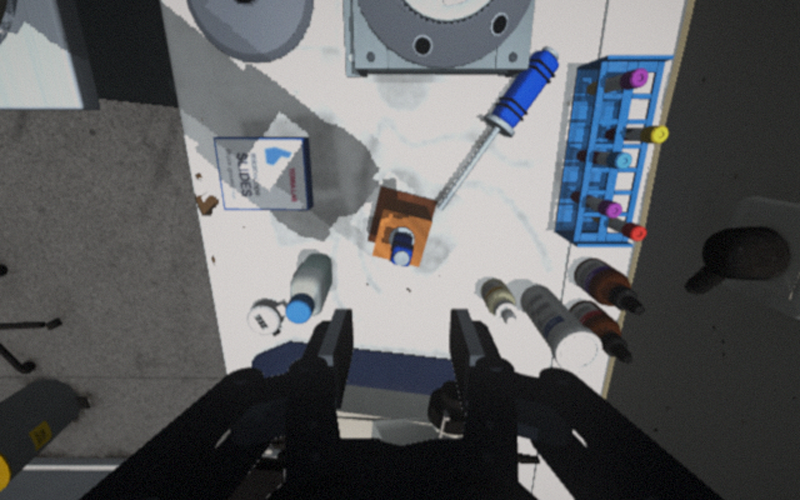

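```bash
python3 -c "
from h import *
im=cv2.imread('pics/w22.png'); crop(im,285,135,365,225,8,'pics/w22c.png')
"
```

```text
(no output)
```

View pics/w22c.png

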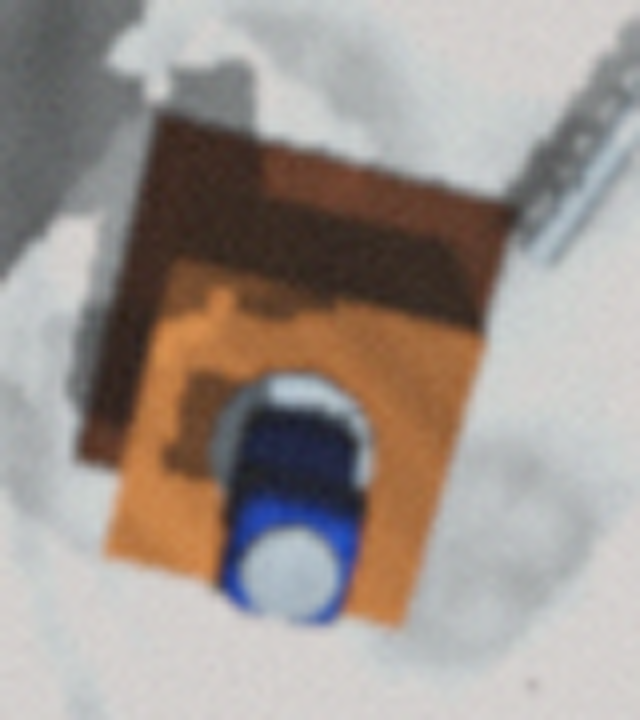

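Run:
```python
from h import *
T=np.load('pics/w22.npy');C=cam('wrist',T);f=lambda p:(285+p[0]/8,135+p[1]/8)
cs=np.array([onz(C,f(p),82) for p in [(175,258),(487,330),(405,628),(105,552)]]);print(cs.round(1),'ctr',cs.mean(0).round(1))
for i in range(4):
    d=cs[(i+1)%4]-cs[i]; print(np.linalg.norm(d).round(1),np.degrees(np.arctan2(d[1],d[0])).round(1))
c=onz(C,f((292,573)),142); print('handle top',c.round(1)); print('flange ctr',onz(C,f((292,450)),86).round(1))
for a,b in [((233,487),(364,500)),((222,590),(345,618)),((220,590),(235,487)),((347,612),(364,500))]:
    A,B=onz(C,f(a),142),onz(C,f(b),142);d=B-A;print(np.linalg.norm(d).round(1),np.degrees(np.arctan2(d[1],d[0])).round(1))
```

```text
[[ 500.  -258.5   82. ]
 [ 549.9 -270.1   82. ]
 [ 537.8 -321.2   82. ]
 [ 487.8 -307.9   82. ]] ctr [ 518.9 -289.4   82. ]
51.2 -13.0
52.5 -103.4
51.7 165.1
50.9 76.1
handle top [ 518.7 -290.4  142. ]
flange ctr [ 518.7 -289.1   86. ]
18.0 -5.7
17.6 -13.4
15.1 81.8
16.5 82.5
```

```bash
python3 -c "
from h import *
goto((519.7,-290.5,140),-11)
"
```

```text
pos [ 517.6 -265.3  282. ] y-angle 0.15 j6 -0.678
delta cm [-2.55  0.23 14.2 ] rot units [-0.02 -0.02  2.23]
```

Call:
carry_out(
  steps=[-0.6,0.06,3.5,0,0,0,0,-0.6,0.06,3.5,0,0,0,0,-0.6,0.06,3.5,0,0,0,0,-0.6,0.06,3.5,0,0,0,0,0,0,0,0,0,1.1,0,0,0,0,0,0,1.1,0,0,0,0,0,0,0,0,0,0,0,0,0,0,0],
)

```text
time_s: 19.73
eef_pos: [520.6, -288.7, 143.5]
ee_rot: [-0.0, 0.769, 0.639, 0.0]
force: [-0.2, 0.3, -0.1]
grip_width: 0.499
```

```bash
python3 -c "
from h import *
goto((519.7,-290.5,140),-11)
im,C=shot('wrist','pics/w23.png')
crop(im,220,140,420,340,4,'pics/w23c.png')
"
```

```text
pos [ 520.6 -288.7  143.5] y-angle -10.61 j6 -0.518
delta cm [-0.19 -0.05  0.35] rot units [-0.   -0.    0.08]
```

View pics/w23c.png

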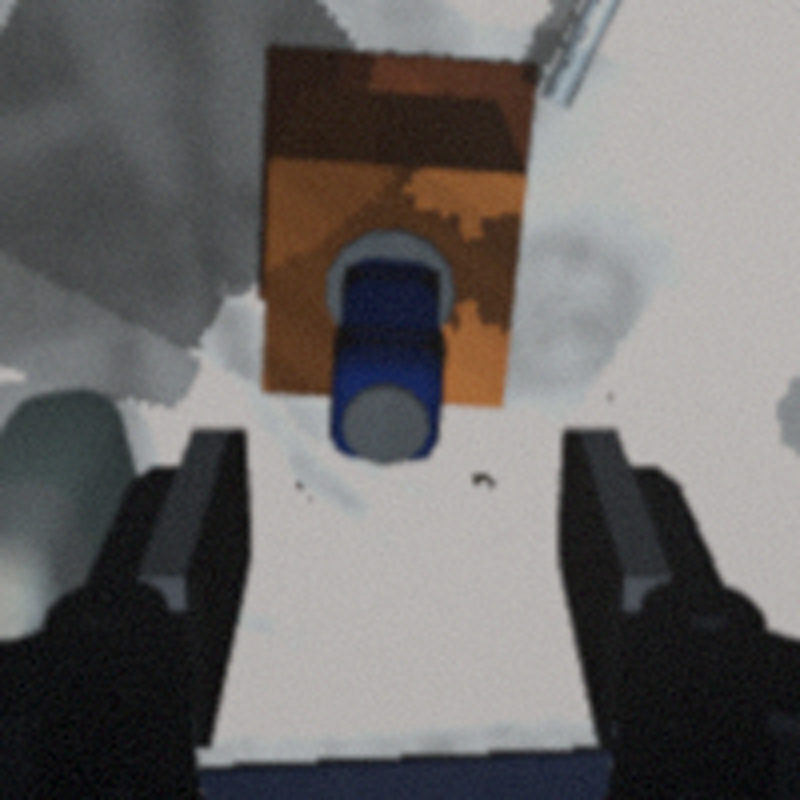

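Run:
```python
from h import *
T=np.load('pics/w23.npy');C=cam('wrist',T);f=lambda p:(220+p[0]/4,140+p[1]/4)
for p,z in [((387,425),142),((390,283),86)]:
    w=onz(C,f(p),z);print(w.round(1),(T[:3,:3].T@(w-T[:3,3])).round(1))
```

```text
[ 518.4 -290.6  142. ] [-2.2 -1.8  1.5]
[ 518.9 -287.5   86. ] [ 0.9 -1.9 57.5]
```

Call:
carry_out(
  steps=[-0.12,-0.22,0,0,0,0,0,0,0,2,0,0,0,0,0,0,2,0,0,0,0,0,0,2.3,0,0,0,0,0,0,0,0,0,0,0],
)

```text
time_s: 20.2
eef_pos: [516.0, -289.2, 76.7]
ee_rot: [-0.003, 0.77, 0.638, -0.001]
force: [-0.9, -0.1, -0.6]
grip_width: 0.5
```

```bash
python3 -c "
from h import *
print(readout.sense()['force']);goto((519.7,-290.5,140),-11)
im,C=shot('wrist','pics/w24.png')
crop(im,220,140,420,340,4,'pics/w24c.png')
im,C=shot('side','pics/s24.png')
crop(im,270,230,400,330,6,'pics/s24c.png')
"
```

```text
[-0.9367826  -0.12224235 -0.60949544]
pos [ 516.  -289.2   76.7] y-angle -10.77 j6 -0.521
delta cm [-0.04  0.35 -6.33] rot units [-0.07 -0.04  0.05]
```

View pics/w24c.png

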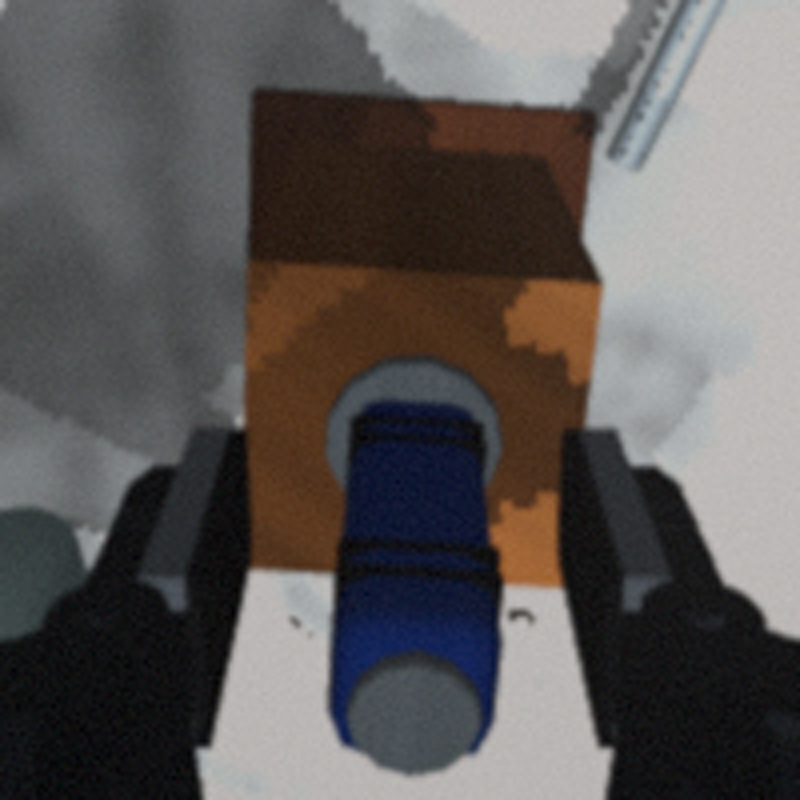

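View pics/s24c.png

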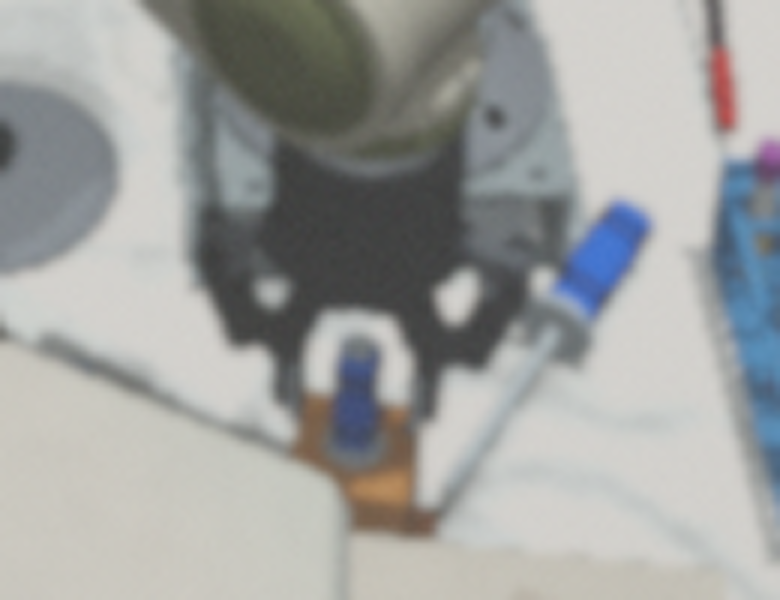

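Run:
```python
from h import *
T=np.load('pics/w24.npy');C=cam('wrist',T);f=lambda p:(220+p[0]/4,140+p[1]/4)
for p,z in [((414,715),142),((415,440),86),((415,432),88)]:
    w=onz(C,f(p),z);print(w.round(1),(T[:3,:3].T@(w-T[:3,3])).round(1))
```

```text
[ 518.1 -290.7  142. ] [ -0.9   1.9 -65.3]
[ 518.7 -288.8   86. ] [ 0.9  2.5 -9.3]
[ 519.2 -286.5   88. ] [  3.2   2.5 -11.3]
```

Call:
carry_out(
  steps=[0,0.18,0,0,0,0,0,0,0,0,0,0,0,-1,0,0,0,0,0,0,-1,0,0,0,0,0,0,-1,0,0,0,0,0,0,-1,0,0,0,0,0,0,-1],
  grip_force=60,
)

```text
time_s: 20.8
eef_pos: [520.0, -291.4, 81.6]
ee_rot: [0.001, 0.771, 0.637, 0.0]
force: [-1.5, -0.1, 6.1]
grip_width: 0.202
```

```bash
python3 -c "
from h import *
s=readout.sense();print(s['force'],s['wrist_torque'],s['grip_width']);goto((519.7,-290.5,140),-11)
im,C=shot('wrist','pics/w25.png')
crop(im,220,140,420,340,4,'pics/w25c.png')
"
```

```text
[-1.54432393 -0.11910157  6.10049981] [0.05007977 0.19553987 0.06455514] 0.20207989949775046
pos [ 520.  -291.4   81.6] y-angle -10.86 j6 -0.518
delta cm [ 0.08 -0.03 -5.84] rot units [0.02 0.01 0.03]
```

View pics/w25c.png

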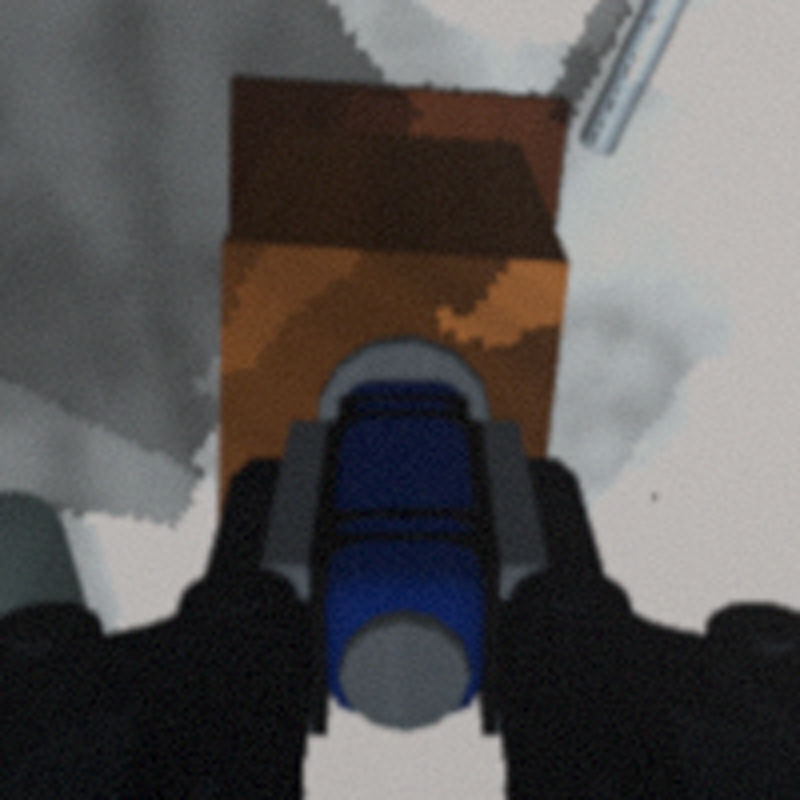

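Call:
carry_out(
  steps=[0,0,-1,0,0,0,-1,0,0,-2,0,0,0,-1,0,0,-3,0,0,0,-1,0,0,-3,0,0,0,-1,0,0,-3,0,0,0,-1,0,0,-3,0,0,0,-1,0,0,0,0,0,0,-1,0,0,0,0,0,0,-1],
)

```text
time_s: 21.52
eef_pos: [520.0, -291.2, 232.2]
ee_rot: [0.002, 0.771, 0.637, 0.0]
force: [-0.5, -0.1, -2.3]
grip_width: 0.202
```

```bash
python3 -c "
from h import *
s=readout.sense();print(s['force'],s['wrist_torque'],s['grip_width']);goto((519.7,-290.5,230),-11)
im,C=shot('wrist','pics/w26.png')
crop(im,220,100,420,300,4,'pics/w26c.png')
im,C=shot('side','pics/s26.png')
crop(im,270,200,400,330,6,'pics/s26c.png')
"
```

```text
[-0.52098003 -0.05486179 -2.34203094] [ 0.02307125  0.0194147  -0.03088399] 0.20176311035181102
pos [ 520.  -291.2  232.2] y-angle -10.85 j6 -0.518
delta cm [ 0.07 -0.04  0.22] rot units [0.03 0.02 0.03]
```

View pics/w26c.png

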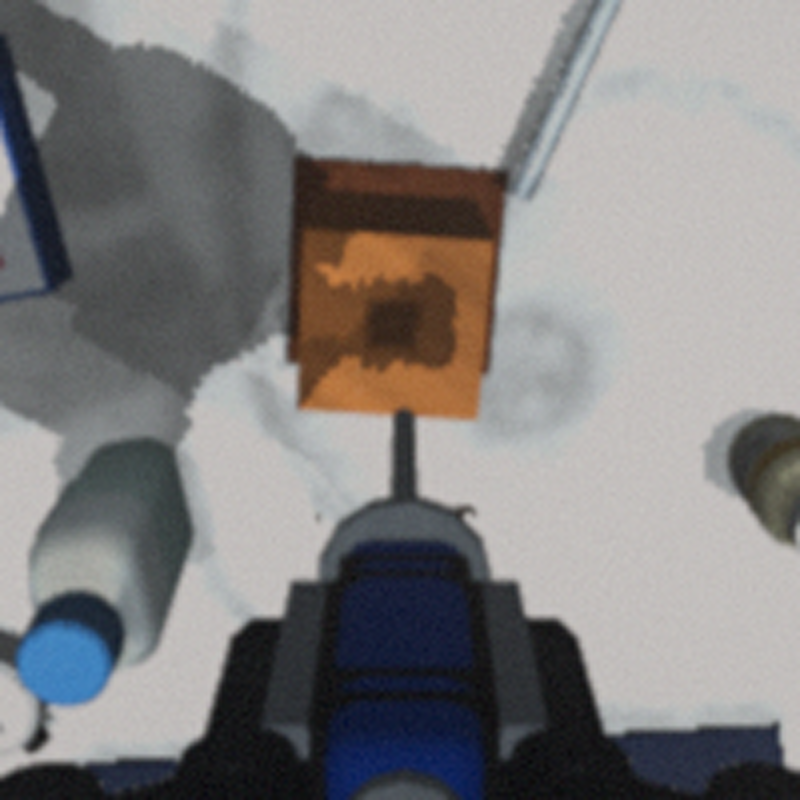

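View pics/s26c.png

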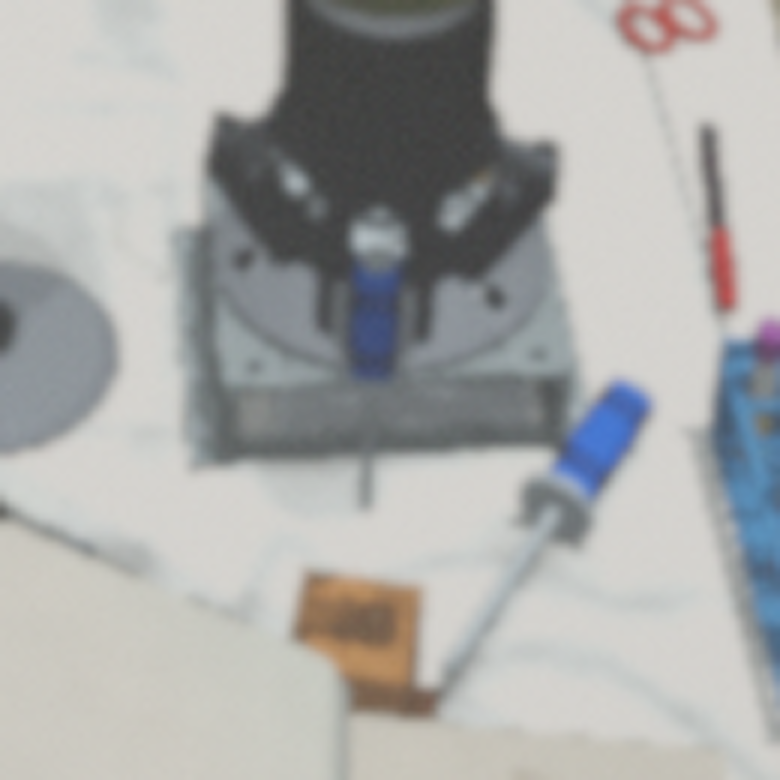

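Run:
```python
from h import *
T=np.load('pics/w26.npy');C=cam('wrist',T);f=lambda p:(220+p[0]/4,100+p[1]/4)
w=onz(C,f((404,414)),T[2,3]-75.6);print('tip',w.round(1),(T[:3,:3].T@(w-T[:3,3])).round(1))
h=onz(C,f((393,323)),82);print('hole',h.round(1),(T[:3,:3].T@(h-T[:3,3])).round(1))
c=np.array([onz(C,f(p),82) for p in [(303,228),(495,238),(478,418),(300,408)]]);print('block',c.mean(0).round(1),c.round(1))
```

```text
tip [ 521.3 -290.6  156.6] [ 1.   1.  75.6]
hole [ 518.7 -288.9   82. ] [  2.3  -2.1 150.2]
block [ 518.9 -289.6   82. ] [[ 499.8 -258.3   82. ]
 [ 550.5 -270.7   82. ]
 [ 537.3 -321.    82. ]
 [ 487.9 -308.4   82. ]]
```

Call:
carry_out(
  steps=[3.3,-0.13,0,0,0,0,-1,3.3,-0.13,0,0,0,0,-1,3.3,-0.13,0,0,0,0,-1,3.3,-0.13,0,0,0,0,-1,3.3,-0.13,0,0,0,0,-1,3.3,-0.13,0,0,0,0,-1,3.3,-0.13,0,0,0,0,-1,0,0,0,0,0,0,-1,0,0,0,0,0,0,-1],
)

```text
time_s: 22.37
eef_pos: [553.8, -61.0, 229.3]
ee_rot: [-0.001, 0.77, 0.638, -0.001]
force: [-0.2, -0.7, -2.5]
grip_width: 0.206
```

```bash
python3 -c "
from h import *
s=readout.sense();print(s['force'],s['wrist_torque'],s['grip_width']);goto((555,-60,230),-11)
im,C=shot('wrist','pics/w27.png')
crop(im,220,60,420,260,4,'pics/w27c.png')
"
```

```text
[-0.21242343 -0.68199829 -2.53159945] [-0.05958392 -0.03335895 -0.0083272 ] 0.20598418731748092
pos [553.8 -61.  229.3] y-angle -10.7 j6 -0.133
delta cm [ 0.12  0.1  -0.07] rot units [-0.03 -0.    0.06]
```

View pics/w27c.png

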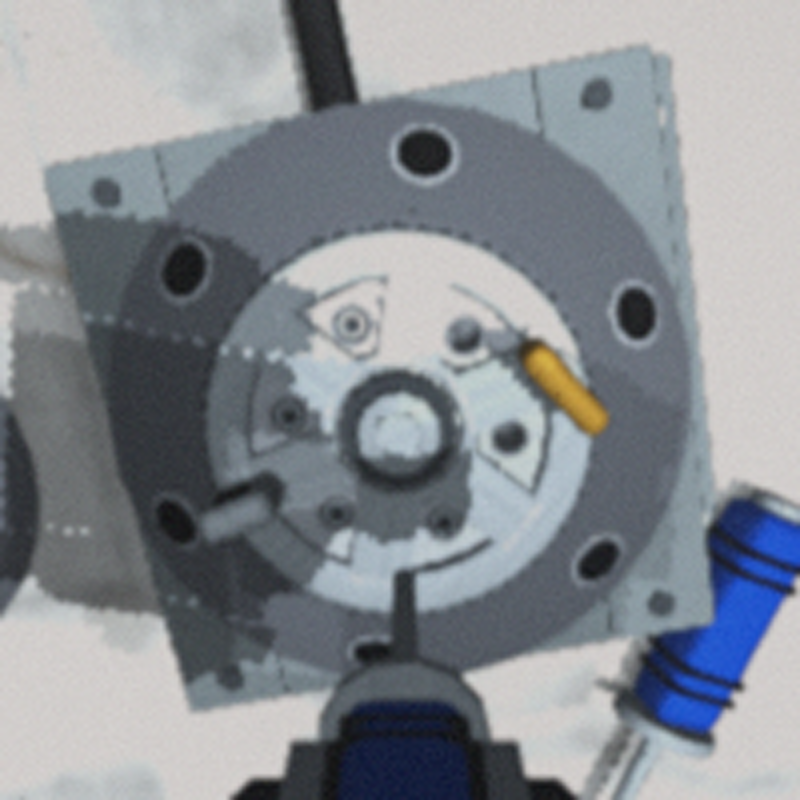

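Run:
```python
from h import *
T=np.load('pics/w27.npy');C=cam('wrist',T);f=lambda p:(220+p[0]/4,60+p[1]/4)
ps=dict(A=(352,323),B=(467,335),C=(510,437),D=(445,520),E=(337,512),F=(289,415))
W=np.array([onz(C,f(p),84) for p in ps.values()]);c=W.mean(0);print('ctr',c.round(1))
for k,w in zip(ps,W): print(k,w.round(1),np.hypot(*(w-c)[:2]).round(1),np.degrees(np.arctan2(*(w-c)[[1,0]])).round(1))
a=np.radians(np.mean([(np.degrees(np.arctan2(*(w-c)[[1,0]]))+16)%60 if 0 else ((np.degrees(np.arctan2(*(w-c)[[1,0]]))+46)%60-30) for w in W]));print('phase',np.degrees(a)-16)
w=onz(C,f((404,573)),T[2,3]-75.6);print('tip',w.round(1),(T[:3,:3].T@(w-T[:3,3])).round(1))
```

```text
ctr [557.  -41.6  84. ]
A [549.7 -12.6  84. ] 29.9 104.2
B [578.8 -21.2  84. ] 29.9 43.1
C [585.7 -50.2  84. ] 29.9 -16.7
D [564.4 -70.   84. ] 29.3 -75.5
E [535.4 -62.3  84. ] 29.9 -136.3
F [528.2 -33.3  84. ] 30.0 164.0
phase -16.20558732146419
tip [554.8 -59.9 153.7] [ 1.2  1.  75.6]
```

Call:
carry_out(
  steps=[-0.44,0.55,0,0,0,0,-1,-0.44,0.54,0,0,0,0,-1,0,0,2,0,0,0,-1,0,0,2,0,0,0,-1,0,0,1.8,0,0,0,-1,0,0,0,0,0,0,-1,0,0,0,0,0,0,-1],
)

```text
time_s: 23.0
eef_pos: [563.2, -74.3, 172.1]
ee_rot: [-0.001, 0.771, 0.636, -0.0]
force: [0.9, -0.7, -0.8]
grip_width: 0.199
```

```bash
python3 -c "
from h import *
s=readout.sense();print(s['force'],s['wrist_torque'],s['grip_width']);goto((562.9,-71.7,159),-10.7)
im,C=shot('wrist','pics/w28.png')
crop(im,260,120,380,220,6.4,'pics/w28c.png')
"
```

```text
[ 0.87363738 -0.68505273 -0.78743045] [ 0.00450807 -0.02454125  0.00059783] 0.1988374155978583
pos [563.2 -74.3 172.1] y-angle -10.95 j6 -0.146
delta cm [ 0.25 -0.08  1.31] rot units [-0.02 -0.   -0.05]
```

View pics/w28c.png

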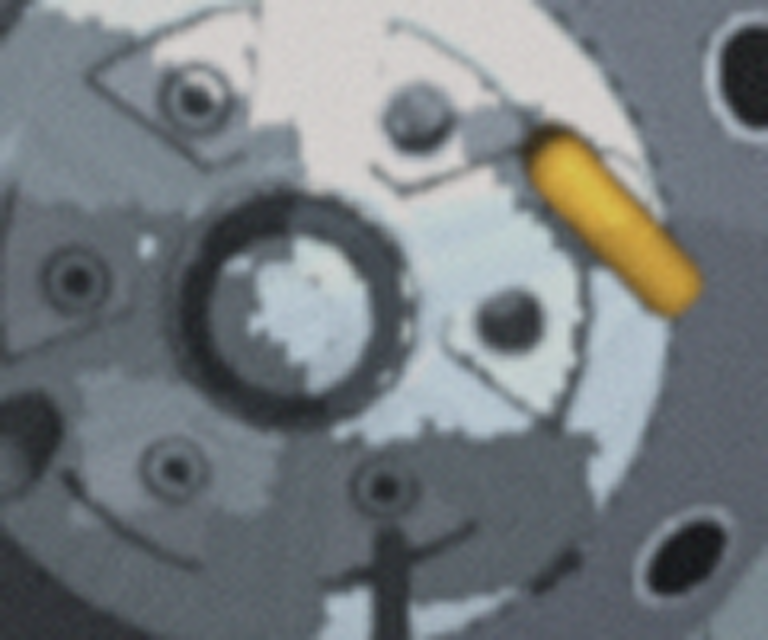

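```bash
cat > off.py <<'E'
from h import *
import sys
def off(fn,x0,y0,s,tip,pin,zt=75.6,zp=83):
    T=np.load(fn);C=cam('wrist',T);f=lambda p:(x0+p[0]/s,y0+p[1]/s)
    t=onz(C,f(tip),T[2,3]-zt);p=onz(C,f(pin),zp)
    print('tip',t.round(1),(T[:3,:3].T@(t-T[:3,3])).round(1),'pin',p.round(1),'move tool cm',((T[:3,:3].T@(p-t))/10).round(2))
E
python3 -c "
from off import *
off('pics/w28.npy',260,120,6.4,(392,530),(384,488))"
```

```text
tip [564.6 -72.9  96.5] [ 1.6  1.2 75.6] pin [563.8 -71.   83. ] move tool cm [ 0.17 -0.11  1.35]
```

Call:
carry_out(
  steps=[0.2,-0.1,0,0,0,0,-1,0,0,0.9,0,0,0,-1,0,0,0,0,0,0,-1,0,0,0,0,0,0,-1],
)

```text
time_s: 23.38
eef_pos: [562.5, -70.9, 163.3]
ee_rot: [-0.0, 0.771, 0.637, -0.0]
force: [-0.8, 0.3, -0.7]
grip_width: 0.207
```

```bash
python3 -c "
from h import *
s=readout.sense();print(s['force'],s['wrist_torque'],s['grip_width']);goto((562.9,-71.7,159),-10.7)
im,C=shot('wrist','pics/w29.png')
crop(im,260,120,380,220,6.4,'pics/w29c.png')
"
```

```text
[-0.75048372  0.31752286 -0.67433495] [-0.02527988 -0.04542464  0.02916939] 0.20667015215687037
pos [562.5 -70.9 163.3] y-angle -10.85 j6 -0.143
delta cm [-0.07  0.05  0.43] rot units [-0.01 -0.   -0.03]
```

View pics/w29c.png

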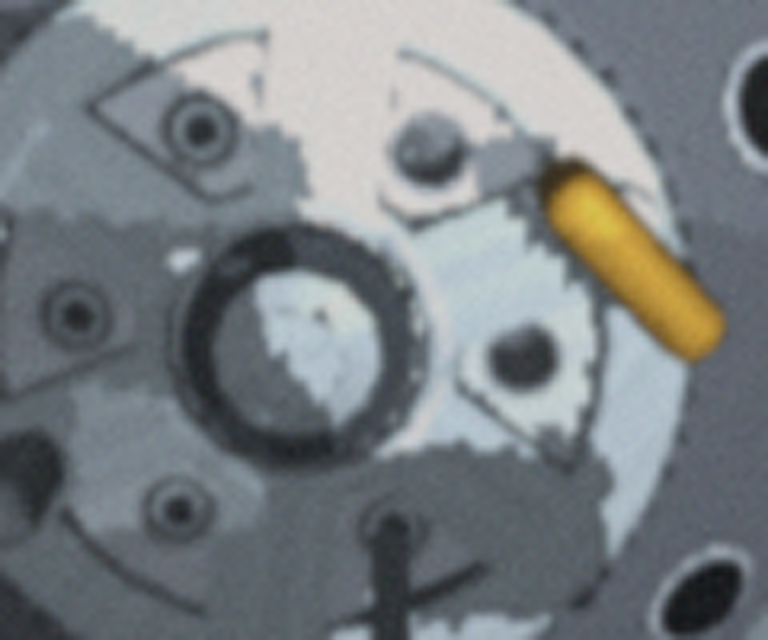

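Call:
carry_out(
  steps=[0,0,0.4,0,0,0,-1,0,0,0.4,0,0,0,-1,0,0,0.4,0,0,0,-1,0,0,0,0,0,0,-1],
)

```text
time_s: 23.77
eef_pos: [562.6, -71.0, 151.1]
ee_rot: [-0.0, 0.771, 0.637, -0.0]
force: [-0.5, 0.4, -1.9]
grip_width: 0.201
```

```bash
python3 -c "
from h import *
s=readout.sense();print(s['force'],s['wrist_torque'],s['grip_width']);goto((562.9,-71.7,132.6),-10.7)
im,C=shot('wrist','pics/w30.png')
crop(im,260,120,380,220,6.4,'pics/w30c.png')
"
```

```text
[-0.51834153  0.35827577 -1.94417565] [-0.01754393  0.04112679  0.05642285] 0.20120660026412615
pos [562.6 -71.  151.1] y-angle -10.86 j6 -0.143
delta cm [-0.06  0.04  1.85] rot units [-0.   -0.   -0.03]
```

View pics/w30c.png

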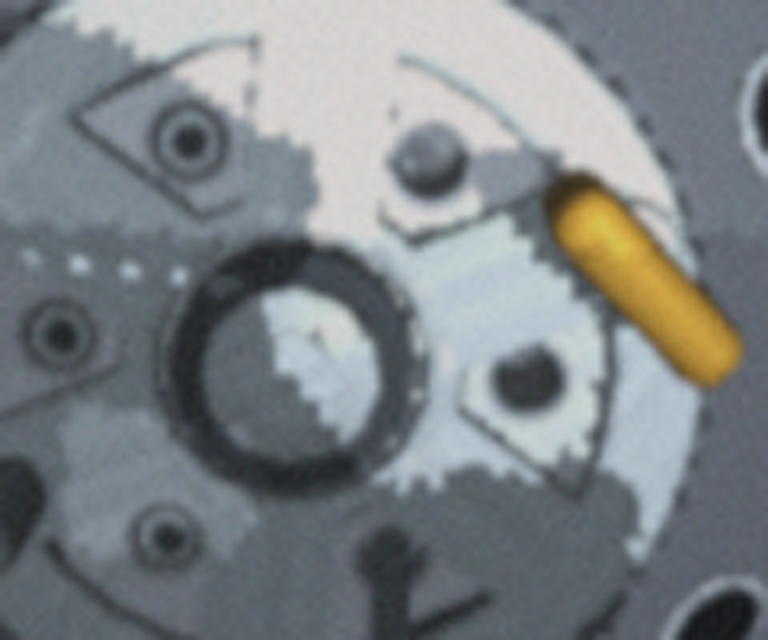

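Call:
carry_out(
  steps=[0,0,0.4,0,0,0,-1,0,0,0.4,0,0,0,-1,0,0,0.4,0,0,0,-1,0,0,0.4,0,0,0,-1,0,0,0.3,0,0,0,-1,0,0,0,0,0,0,-1,0,0,0,0,0,0,-1],
)

```text
time_s: 24.4
eef_pos: [562.3, -71.0, 131.8]
ee_rot: [-0.001, 0.771, 0.637, -0.0]
force: [0.6, 0.6, -0.6]
grip_width: 0.202
```

```bash
python3 -c "
from h import *
s=readout.sense();print(s['force'],s['wrist_torque'],s['grip_width']);goto((562.9,-71.7,132.6),-10.7)
im,C=shot('wrist','pics/w31.png')
crop(im,240,100,400,260,5,'pics/w31c.png')
"
```

```text
[ 0.57806658  0.57121509 -0.5837522 ] [-0.03805465  0.02873269  0.00151612] 0.20166724445656606
pos [562.3 -71.  131.8] y-angle -10.86 j6 -0.143
delta cm [-0.06  0.07 -0.08] rot units [-0.02 -0.   -0.03]
```

View pics/w31c.png

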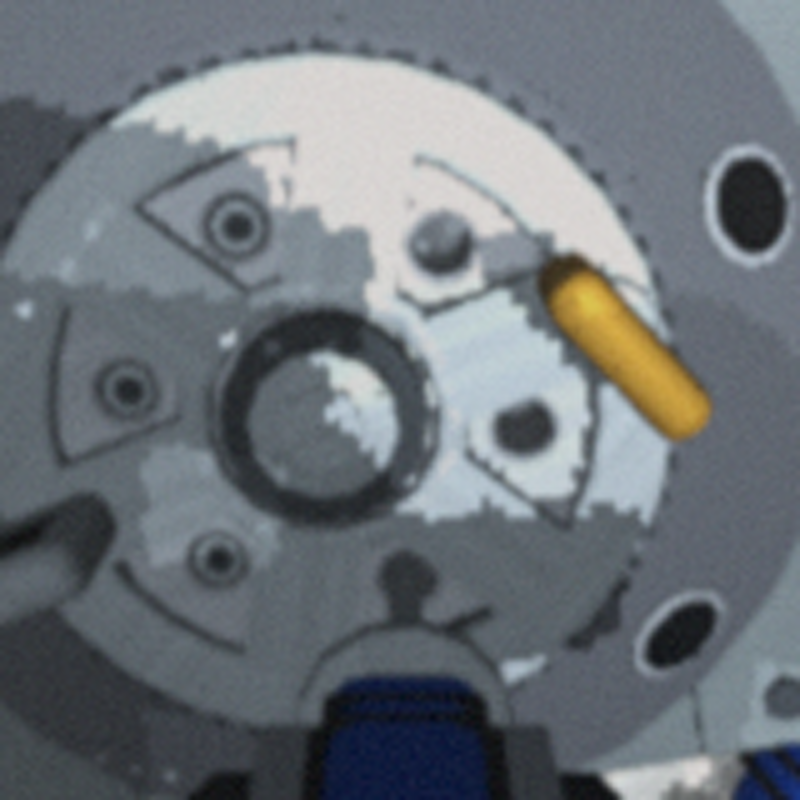

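Call:
carry_out(
  steps=[0,0,0.3,0,0,0,-1,0,0,0,0,0,0,-1,0,0,-2,0,0,0,-1,0,0,-2,0,0,0,-1,0.12,-1.48,0,0,0,0,-1,0.12,-1.48,0,0,0,0,-1,0,0,0.4,0,0,0,-1,0,0,0,0,0,0,-1],
)

```text
time_s: 25.12
eef_pos: [533.7, -62.9, 165.0]
ee_rot: [-0.0, 0.771, 0.637, -0.0]
force: [-0.1, 0.2, -2.1]
grip_width: 0.205
```

```bash
python3 -c "
from h import *
s=readout.sense();print(s['force'],s['wrist_torque'],s['grip_width']);goto((533.8,-63,132.6),-10.7)
im,C=shot('wrist','pics/w32.png')
crop(im,260,120,380,220,6.4,'pics/w32c.png')
"
```

```text
[-0.12418661  0.24691224 -2.06595256] [-0.02790804  0.01982234 -0.02332106] 0.20478885399091085
pos [533.7 -62.9 165. ] y-angle -10.86 j6 -0.146
delta cm [-0.    0.01  3.24] rot units [-0.01 -0.   -0.03]
```

View pics/w32c.png

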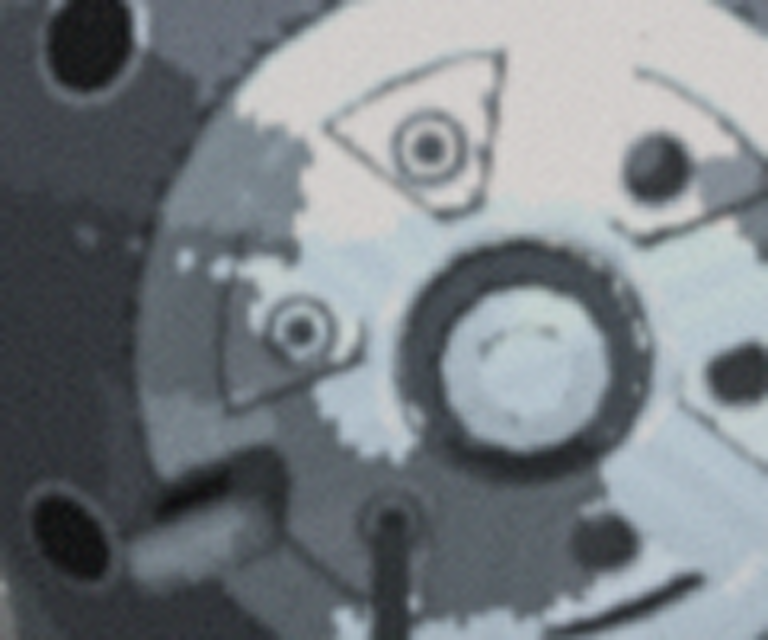

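Call:
carry_out(
  steps=[0,0,0.4,0,0,0,-1,0,0,0.4,0,0,0,-1,0,0,0.4,0,0,0,-1,0,0,0.4,0,0,0,-1,0,0,0.4,0,0,0,-1,0,0,0.4,0,0,0,-1,0,0,0.4,0,0,0,-1,0,0,0.4,0,0,0,-1,0,0,0.4,0,0,0,-1,0,0,0,0,0,0,-1,0,0,0,0,0,0,-1],
)

```text
time_s: 26.08
eef_pos: [533.7, -62.9, 128.8]
ee_rot: [-0.001, 0.771, 0.637, -0.0]
force: [0.3, 0.7, -1.4]
grip_width: 0.206
```

Call:
carry_out(
  steps=[0,0,-2,0,0,0,-1,0,0,-2,0,0,0,-1,1.37,-0.63,0,0,0,0,-1,1.36,-0.63,0,0,0,0,-1,0,0,0.4,0,0,0,-1,0,0,0,0,0,0,-1],
)

```text
time_s: 26.58
eef_pos: [525.7, -32.5, 163.9]
ee_rot: [-0.001, 0.77, 0.638, -0.001]
force: [-0.6, -0.0, -2.0]
grip_width: 0.202
```

```bash
python3 -c "
from h import *
s=readout.sense();print(s['force'],s['wrist_torque'],s['grip_width']);goto((526.5,-33.7,129),-10.7)
im,C=shot('wrist','pics/w33.png')
crop(im,260,120,380,220,6.4,'pics/w33c.png')
"
```

```text
[-0.56439671 -0.00825157 -1.9517967 ] [ 0.01183649  0.04769179 -0.03421367] 0.2023657100463814
pos [525.7 -32.5 163.9] y-angle -10.76 j6 -0.097
delta cm [-0.1   0.11  3.49] rot units [-0.03 -0.   -0.01]
```

View pics/w33c.png

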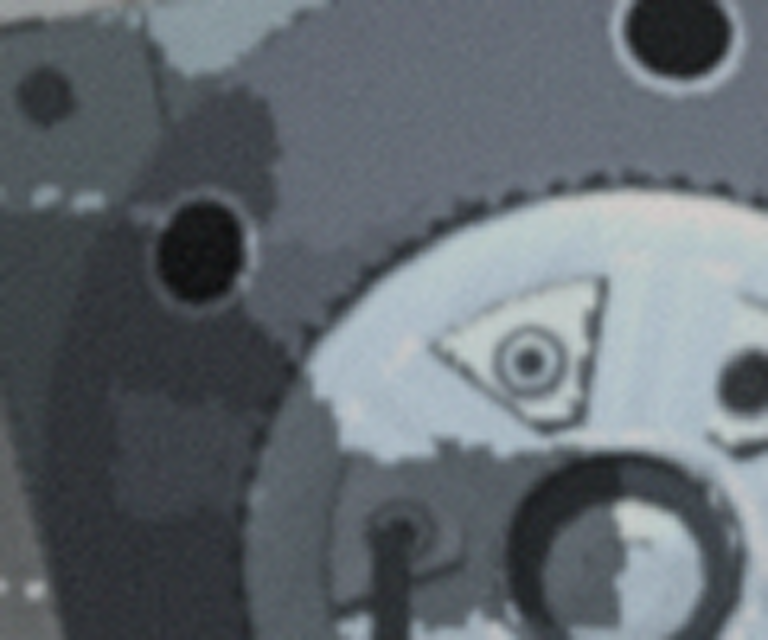

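Call:
carry_out(
  steps=[-0.06,0.1,0,0,0,0,-1,0,0,0.3,0,0,0,-1,0,0,0.4,0,0,0,-1,0,0,0.4,0,0,0,-1,0,0,0.4,0,0,0,-1,0,0,0.4,0,0,0,-1,0,0,0.4,0,0,0,-1,0,0,0.4,0,0,0,-1,0,0,0.4,0,0,0,-1,0,0,0.4,0,0,0,-1,0,0,0,0,0,0,-1,0,0,0,0,0,0,-1],
)

```text
time_s: 27.63
eef_pos: [527.3, -34.6, 129.9]
ee_rot: [-0.001, 0.771, 0.637, -0.0]
force: [-1.1, 0.1, -1.9]
grip_width: 0.2
```

Call:
carry_out(
  steps=[0,0,-2,0,0,0,-1,0,0,-2,0,0,0,-1,1.25,0.84,0,0,0,0,-1,1.24,0.84,0,0,0,0,-1,0,0,0.4,0,0,0,-1,0,0,0,0,0,0,-1,0,0,0,0,0,0,-1],
)

```text
time_s: 28.22
eef_pos: [548.4, -13.6, 166.0]
ee_rot: [-0.0, 0.771, 0.637, -0.0]
force: [-1.0, 0.1, -1.4]
grip_width: 0.202
```

```bash
python3 -c "
from h import *
s=readout.sense();print(s['force'],s['wrist_torque'],s['grip_width']);goto((548.2,-12.9,129),-10.7)
im,C=shot('wrist','pics/w34.png')
crop(im,260,120,380,220,6.4,'pics/w34c.png')
"
```

```text
[-1.01534128  0.07635967 -1.35946343] [ 0.02389612 -0.03525904 -0.00097061] 0.20182137078292547
pos [548.4 -13.6 166. ] y-angle -10.86 j6 -0.049
delta cm [ 0.06 -0.03  3.7 ] rot units [-0.01  0.   -0.03]
```

View pics/w34c.png

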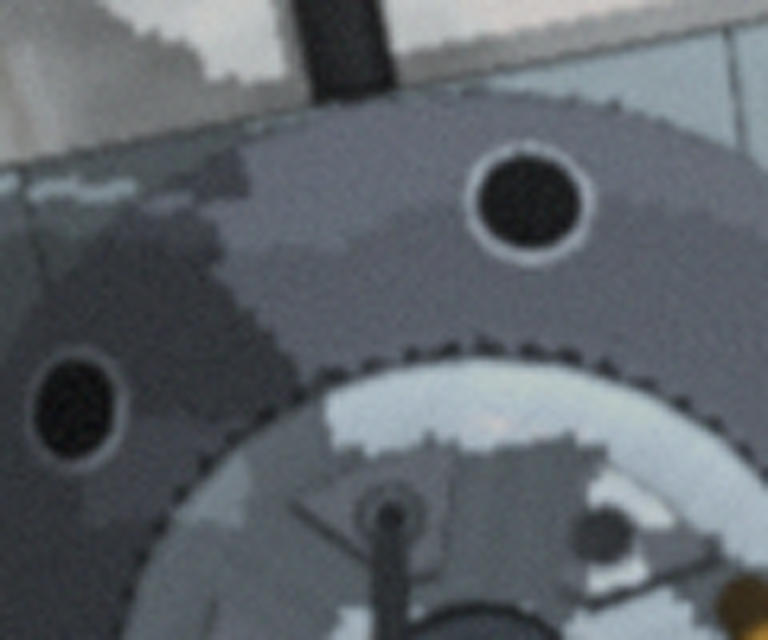

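Tip is centred on pin A. The empty bores B and C look as before.

Call:
carry_out(
  steps=[0.04,0,0.3,0,0,0,-1,0,0,0.4,0,0,0,-1,0,0,0.4,0,0,0,-1,0,0,0.4,0,0,0,-1,0,0,0.4,0,0,0,-1,0,0,0.4,0,0,0,-1,0,0,0.4,0,0,0,-1,0,0,0.4,0,0,0,-1,0,0,0.4,0,0,0,-1,0,0,0.2,0,0,0,-1,0,0,0,0,0,0,-1,0,0,0,0,0,0,-1],
)

```text
time_s: 29.27
eef_pos: [548.7, -13.0, 129.2]
ee_rot: [-0.0, 0.771, 0.637, -0.0]
force: [-0.2, 0.4, -1.1]
grip_width: 0.201
```

Call:
carry_out(
  steps=[0,0,-2,0,0,0,-1,0,0,-3,0,0,0,-1,0,0,-3,0,0,0,-1,0,0,-2,0,0,0,-1,-2.5,0,0,0,0,0,-1,-2.5,0,0,0,0,0,-1,0,0,0,0,0,0,-1,0,0,0,0,0,0,-1],
)

```text
time_s: 29.93
eef_pos: [539.4, -62.9, 229.5]
ee_rot: [-0.0, 0.771, 0.636, -0.0]
force: [-0.5, -0.3, -1.0]
grip_width: 0.202
```

```bash
python3 -c "
from h import *
s=readout.sense();print(s['force'],s['wrist_torque'],s['grip_width']);goto((520,-291.4,229),-10.86)
im,C=shot('wrist','pics/w35.png')
crop(im,220,60,420,260,4,'pics/w35c.png')
im,C=shot('side','pics/s35.png')
crop(im,270,160,400,290,6,'pics/s35c.png')
"
```

```text
[-0.4858374  -0.34559768 -0.95037029] [0.00929884 0.01585226 0.02756297] 0.20241503006030295
pos [539.4 -62.9 229.5] y-angle -10.97 j6 -0.141
delta cm [-22.8    2.45   0.05] rot units [-0.   -0.   -0.02]
```

View pics/w35c.png

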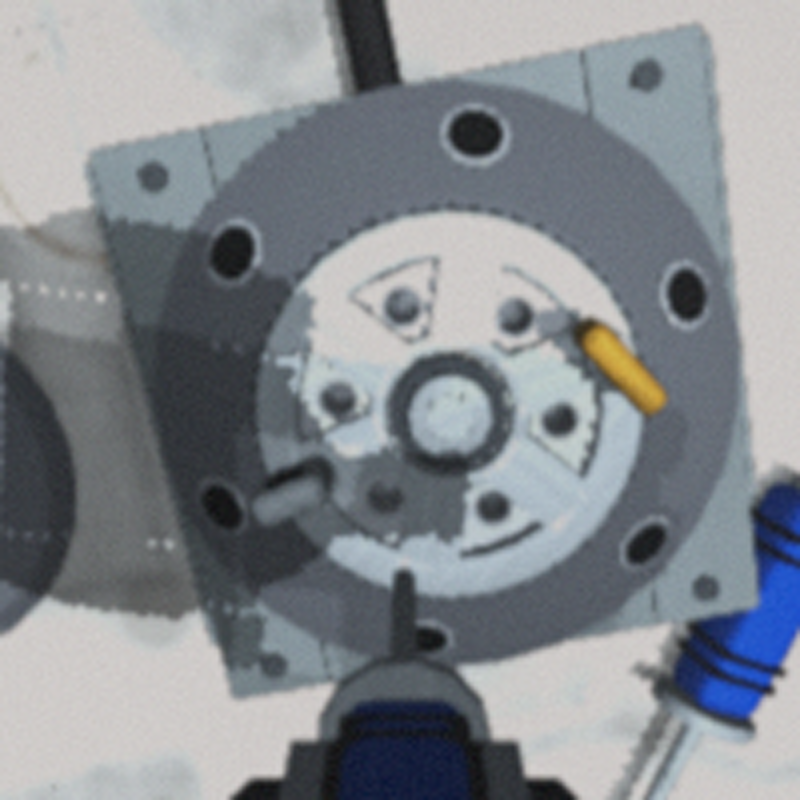

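View pics/s35c.png

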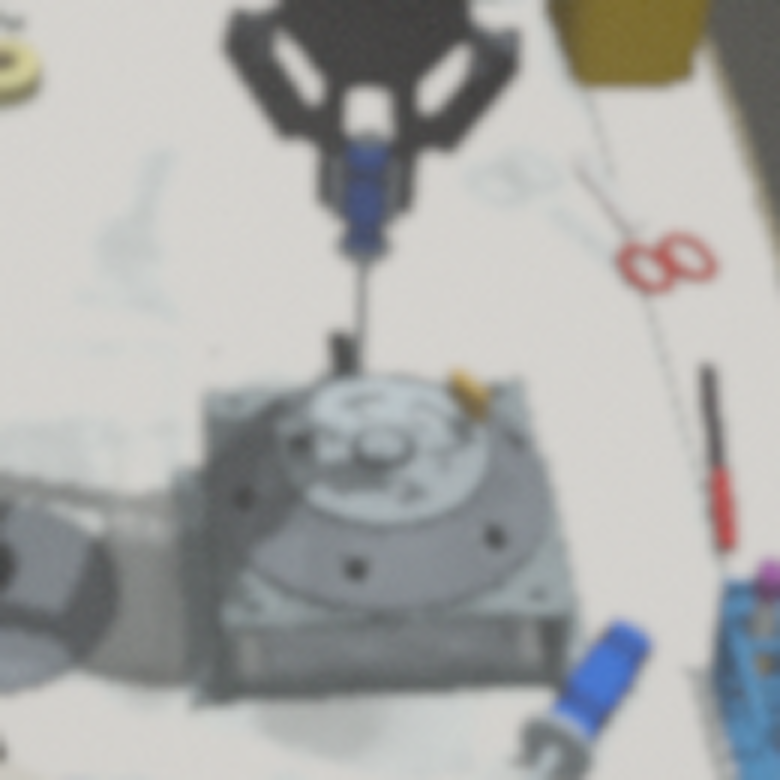

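Call:
carry_out(
  steps=[-3.2,0.35,0,0,0,0,-1,-3.2,0.35,0,0,0,0,-1,-3.2,0.35,0,0,0,0,-1,-3.2,0.35,0,0,0,0,-1,-3.2,0.35,0,0,0,0,-1,-3.2,0.35,0,0,0,0,-1,-3.4,0.35,0,0,0,0,-1,0,0,3,0,0,0,-1,0,0,2,0,0,0,-1,0,0,0,0,0,0,-1,0,0,0,0,0,0,-1],
)

```text
time_s: 30.95
eef_pos: [521.2, -287.8, 179.3]
ee_rot: [-0.001, 0.771, 0.637, -0.0]
force: [0.8, 0.9, -0.2]
grip_width: 0.203
```

```bash
python3 -c "
from h import *
s=readout.sense();print(s['force'],s['wrist_torque'],s['grip_width']);goto((520,-291.4,81.6),-10.86)
im,C=shot('wrist','pics/w36.png')
crop(im,260,120,380,220,6.4,'pics/w36c.png')
"
```

```text
[ 0.75534331  0.93034597 -0.1733992 ] [-0.06102725  0.02162211 -0.01611848] 0.2025847544738134
pos [ 521.2 -287.8  179.3] y-angle -10.8 j6 -0.513
delta cm [-0.38 -0.04  9.77] rot units [-0.02 -0.01  0.01]
```

View pics/w36c.png

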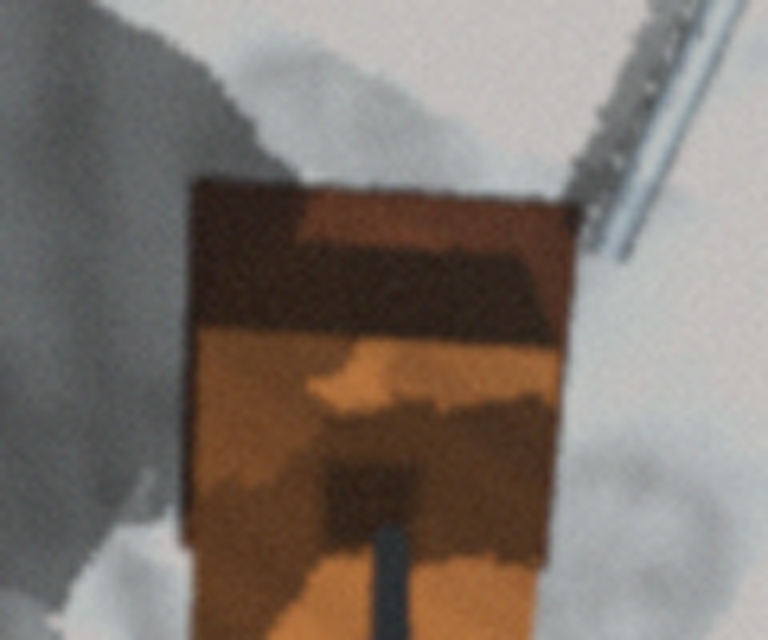

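```bash
python3 -c "
from off import *
off('pics/w36.npy',260,120,6.4,(391,531),(369,503),75.6,82)"
```

```text
tip [ 522.4 -286.5  103.7] [ 1.5  1.  75.6] pin [ 518.7 -288.8   82. ] move tool cm [-0.3  -0.32  2.17]
```

Call:
carry_out(
  steps=[-0.32,-0.25,0,0,0,0,-1,0,0,1.2,0,0,0,-1,0,0,0,0,0,0,-1,0,0,0,0,0,0,-1],
)

```text
time_s: 31.33
eef_pos: [518.1, -291.3, 168.3]
ee_rot: [0.0, 0.771, 0.637, 0.0]
force: [0.5, 0.0, -1.5]
grip_width: 0.205
```

```bash
python3 -c "
from h import *
s=readout.sense();print(s['force'],s['wrist_torque'],s['grip_width']);goto((520,-291.4,81.6),-10.86)
im,C=shot('wrist','pics/w37.png')
crop(im,260,120,380,220,6.4,'pics/w37c.png')
"
```

```text
[ 0.4596873   0.01877065 -1.46316985] [ 0.00807688 -0.03703049  0.00797844] 0.20450501189178963
pos [ 518.1 -291.3  168.3] y-angle -10.84 j6 -0.52
delta cm [0.03 0.19 8.67] rot units [0.01 0.   0.  ]
```

View pics/w37c.png

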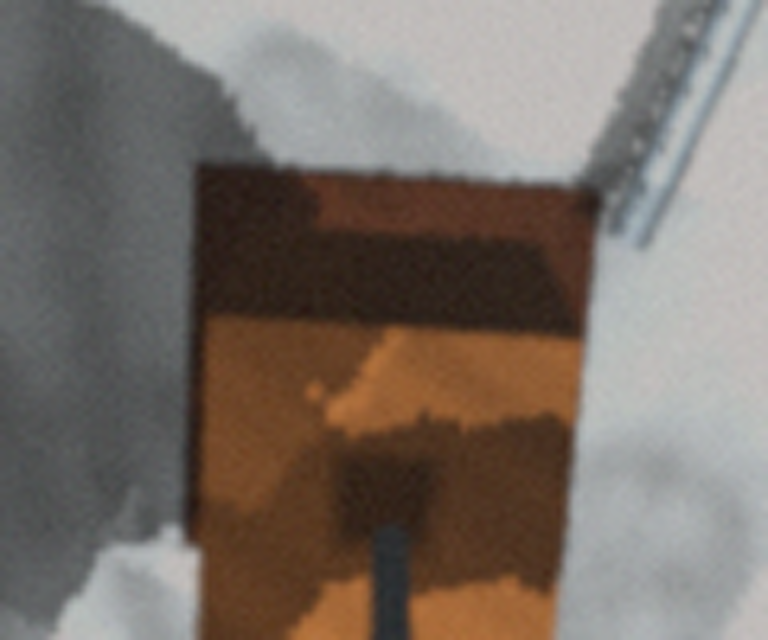

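```bash
python3 -c "
from off import *
off('pics/w37.npy',260,120,6.4,(391,531),(386,495),75.6,82)"
```

```text
tip [ 519.4 -290.1   92.7] [ 1.5  1.  75.6] pin [ 519.  -288.2   82. ] move tool cm [ 0.17 -0.07  1.07]
```

Call:
carry_out(
  steps=[0.12,-0.03,0,0,0,0,-1,0,0,0.8,0,0,0,-1,0,0,0.8,0,0,0,-1,0,0,0.4,0,0,0,-1,0,0,0,0,0,0,-1],
)

```text
time_s: 31.8
eef_pos: [517.4, -289.7, 146.0]
ee_rot: [-0.001, 0.771, 0.637, -0.0]
force: [-0.4, 0.1, -1.4]
grip_width: 0.2
```

```bash
python3 -c "
from h import *
s=readout.sense();print(s['force'],s['wrist_torque'],s['grip_width']);goto((520,-291.4,81.6),-10.86)
im,C=shot('wrist','pics/w38.png')
crop(im,260,120,380,220,6.4,'pics/w38c.png')
"
```

```text
[-0.44253923  0.09048262 -1.42859896] [ 0.01284532  0.01820165 -0.03431695] 0.20036159259704966
pos [ 517.4 -289.7  146. ] y-angle -10.86 j6 -0.518
delta cm [-0.13  0.31  6.44] rot units [-0.03 -0.01 -0.  ]
```

View pics/w38c.png

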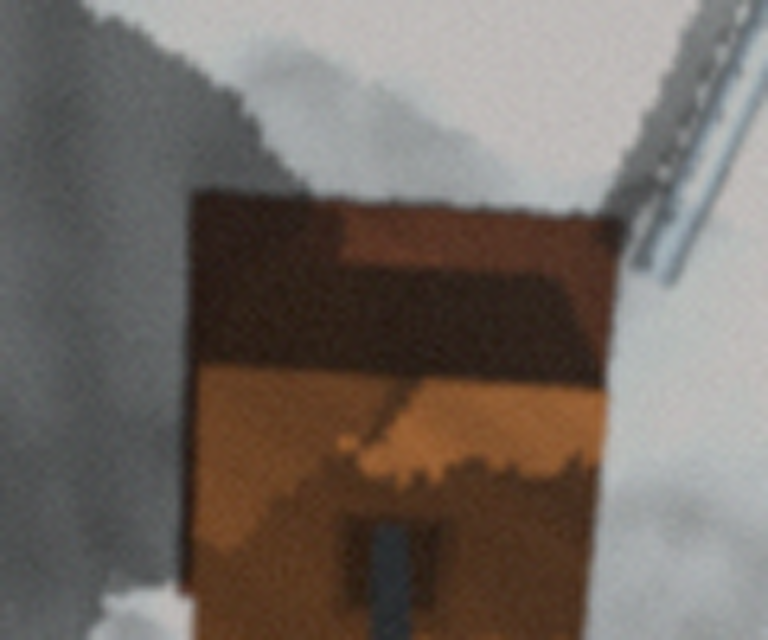

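Call:
carry_out(
  steps=[0,0,1,0,0,0,-1,0,0,1,0,0,0,-1,0,0,1,0,0,0,-1,0,0,1,0,0,0,-1,0,0,1,0,0,0,-1,0,0,0.9,0,0,0,-1,0,0,0,0,0,0,-1,0,0,0,0,0,0,-1],
)

```text
time_s: 32.52
eef_pos: [517.7, -290.0, 88.0]
ee_rot: [-0.0, 0.771, 0.637, -0.0]
force: [-0.2, -0.2, -1.1]
grip_width: 0.2
```

```bash
python3 -c "
from h import *
s=readout.sense();print(s['force'],s['wrist_torque'],s['grip_width']);goto((520,-291.4,81.6),-10.86)
im,C=shot('wrist','pics/w39.png')
crop(im,220,140,420,340,4,'pics/w39c.png')
"
```

```text
[-0.22469805 -0.21226232 -1.06950865] [-0.00545457 -0.03590879 -0.03661056] 0.20040124317872846
pos [ 517.7 -290.    88. ] y-angle -10.86 j6 -0.518
delta cm [-0.1   0.25  0.64] rot units [-0.01 -0.01  0.  ]
```

View pics/w39c.png

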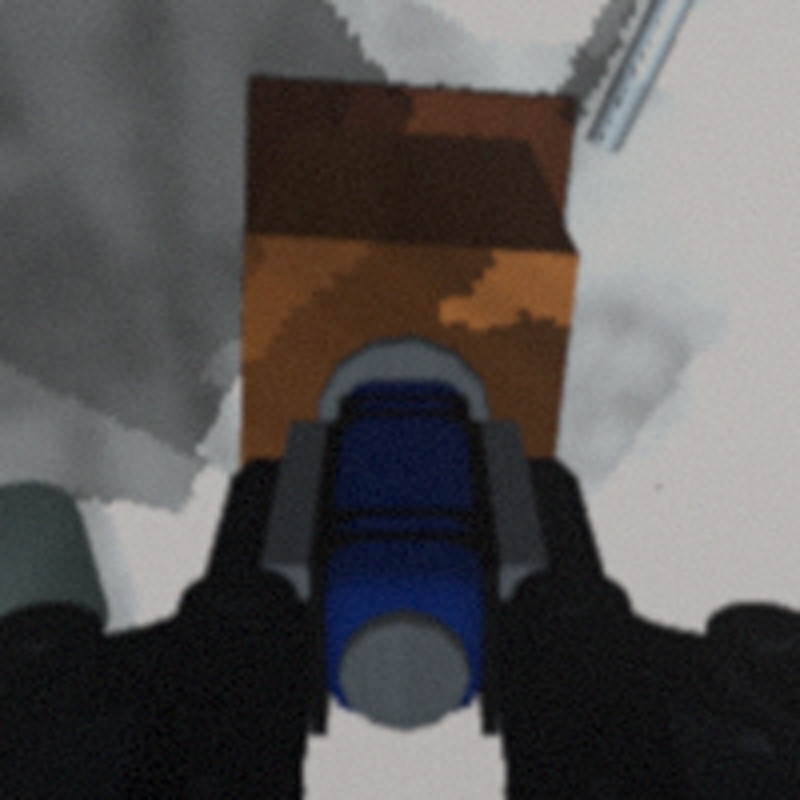

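Call:
carry_out(
  steps=[0,0,0.3,0,0,0,-1,0,0,0.25,0,0,0,-1,0,0,0,0,0,0,-1,0,0,0,0,0,0,-1],
)

```text
time_s: 32.9
eef_pos: [517.9, -290.1, 83.0]
ee_rot: [0.0, 0.771, 0.637, 0.0]
force: [-0.2, 0.2, -1.2]
grip_width: 0.204
```

```bash
python3 -c "
from h import *
s=readout.sense();print(s['force'],s['wrist_torque'],s['grip_width']);goto((520,-291.4,81.6),-10.86)
"
```

```text
[-0.22772524  0.15666767 -1.16767375] [0.03354707 0.0631022  0.00398719] 0.20385870651518695
pos [ 517.9 -290.1   83. ] y-angle -10.86 j6 -0.518
delta cm [-0.09  0.23  0.14] rot units [ 0. -0. -0.]
```

Call:
carry_out(
  steps=[0,0,0.1,0,0,0,-1,0,0,0,0,0,0,-0.3,0,0,0,0,0,0,-0.1,0,0,0,0,0,0,-0.1,0,0,0,0,0,0,-0.1,0,0,-2,0,0,0,-0.1,0,0,-3,0,0,0,-0.1,0,0,-4,0,0,0,-0.1,0,0,-4,0,0,0,-0.1,0,0,-4,0,0,0,0,0,0,-3,0,0,0,0,0,0,0,0,0,0,0,0,0,0,0,0,0,0],
)

```text
time_s: 33.98
eef_pos: [518.2, -290.3, 283.4]
ee_rot: [0.002, 0.771, 0.637, 0.0]
force: [-0.3, 0.1, -1.2]
grip_width: 0.498
```

```bash
python3 -c "
from h import *
s=readout.sense();print(s['force'],s['wrist_torque'],s['grip_width']);goto((555,104,271),0)
im,C=shot('wrist','pics/w40.png')
crop(im,220,100,420,300,4,'pics/w40c.png')
im,C=shot('side','pics/s40.png')
crop(im,270,160,400,330,4,'pics/s40c.png')
im,C=shot('top','pics/t40.png')
"
```

```text
[-0.34121121  0.06480678 -1.15802686] [ 0.01266872  0.00884896 -0.00885557] 0.4977860564964366
pos [ 518.2 -290.3  283.4] y-angle -10.86 j6 -0.518
delta cm [39.42 -3.82  1.16] rot units [ 0.03  0.02 -2.17]
```

View pics/w40c.png

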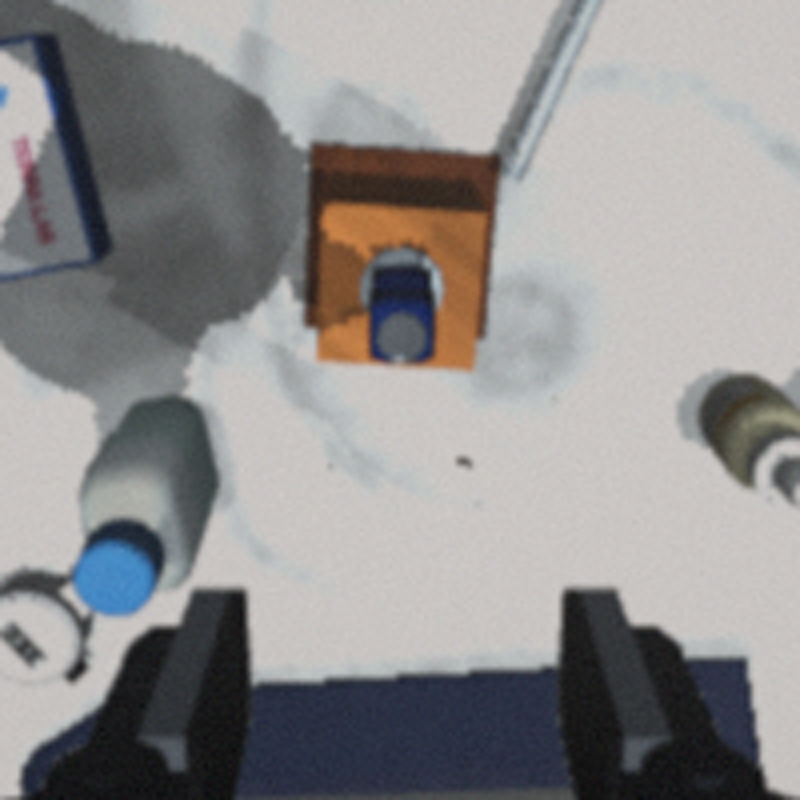

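View pics/s40c.png

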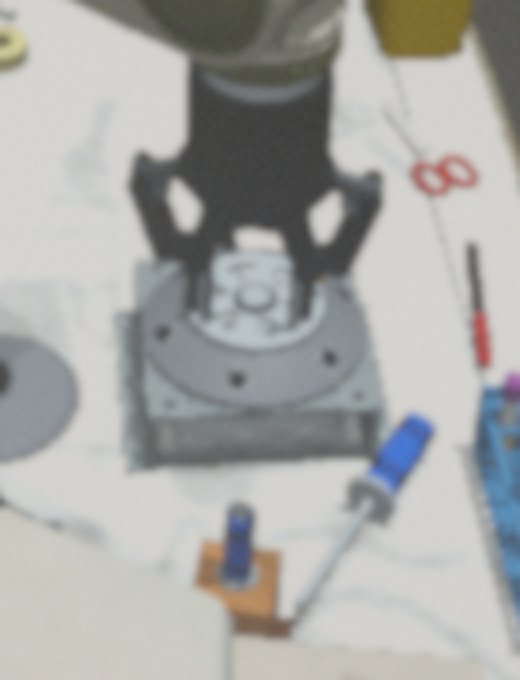

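Call:
carry_out(
  steps=[3.5,-0.3,0,0,0,0,0,3.5,-0.3,0,0,0,0,0,3.5,-0.3,0,0,0,0,0,3.5,-0.3,0,0,0,0,0,3.5,-0.3,0,0,0,0,0,3.5,-0.3,0,0,0,0,0,3.5,-0.4,0,0,0,0,0,3.5,-0.4,0,0,0,0,0,3.5,-0.4,0,0,0,0,0,3.5,-0.4,0,0,0,0,0,3.5,-0.4,0,0,0,0,0,0,0,0,0,0,-1,0,0,0,0,0,0,-0.9,0,0,0,0,0,0,0,0,0,0,0,0,0,0,0],
)

```text
time_s: 35.38
eef_pos: [552.8, 95.1, 281.0]
ee_rot: [-0.001, 0.716, 0.698, -0.001]
force: [0.4, -0.4, 0.0]
grip_width: 0.499
```

```bash
python3 -c "
from h import *
s=readout.sense();print(s['force'],s['wrist_torque'],s['grip_width']);goto((557,103,60),1.65)
im,C=shot('wrist','pics/w41.png')
cv2.imwrite('pics/w41b.png',cv2.resize(im,(800,500),interpolation=cv2.INTER_CUBIC))
"
```

```text
[ 0.40420878 -0.35080271  0.0489692 ] [-0.0200075  -0.01339819 -0.00171404] 0.49912558741401497
pos [552.8  95.1 281. ] y-angle -1.5 j6 -0.012
delta cm [ 0.8   0.44 22.1 ] rot units [-0.02 -0.   -0.63]
```

View pics/w41b.png

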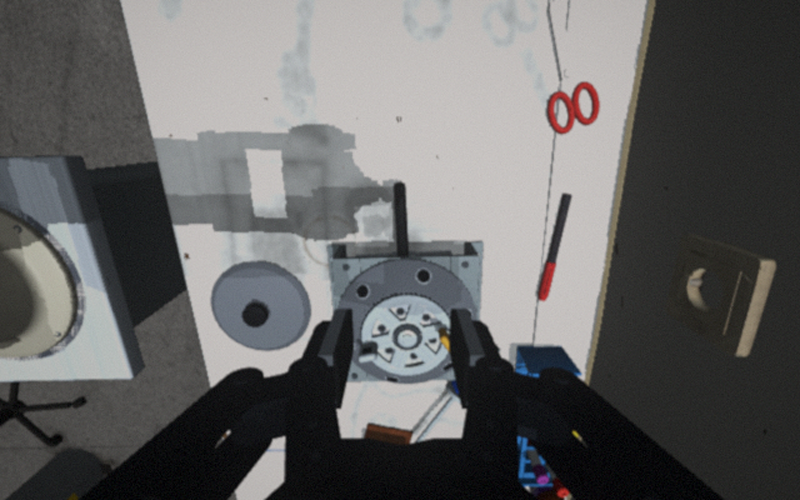

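Run:
```python
from h import *
T=np.load('pics/w41.npy');C=cam('wrist',T);k=.8
a=onz(C,np.array((399.5,184))*k,30);b=onz(C,np.array((403,253))*k,30);print(a.round(1),b.round(1),np.degrees(np.arctan2(*(a-b)[[1,0]])))
im=cv2.imread('pics/w41.png'); crop(im,250,120,400,320,3.6,'pics/w41c.png')
```

```text
[552.2 120.6  30. ] [554.2  37.8  30. ] 91.43450821300901
```

View pics/w41c.png

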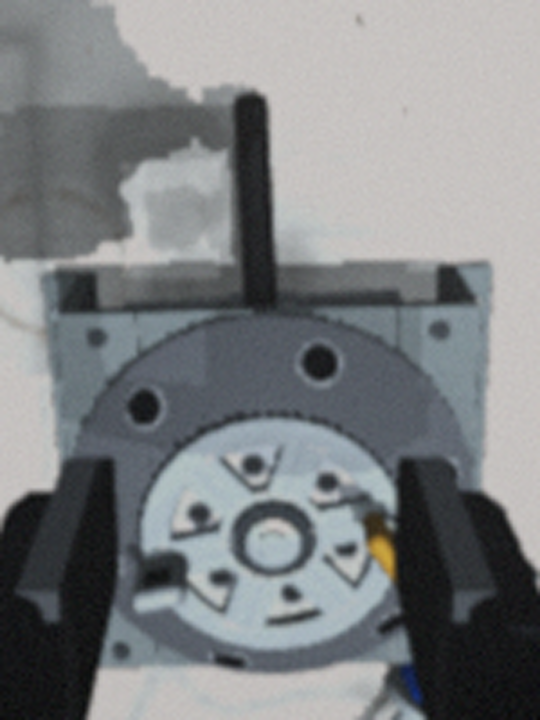

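Call:
carry_out(
  steps=[0.1,0.05,3.7,0,0,-0.6,0,0.1,0,3.7,0,0,0,0,0,0,3.7,0,0,0,0,0,0,3.7,0,0,0,0,0,0,3.7,0,0,0,0,0,0,3.5,0,0,0,0,0,0,0,0,0,0,0,0,0,0,0,0,0,0],
)

```text
time_s: 36.1
eef_pos: [553.1, 96.8, 61.6]
ee_rot: [-0.001, 0.698, 0.716, -0.001]
force: [0.9, 0.2, -0.1]
grip_width: 0.5
```

```bash
python3 -c "
from h import *
s=readout.sense();print(s['force'],s['wrist_torque'],s['grip_width']);goto((553.5,98,-5),1.5)
im,C=shot('wrist','pics/w42.png')
crop(im,220,140,420,340,4,'pics/w42c.png')
"
```

```text
[ 0.86946838  0.19089109 -0.08584307] [-0.03033586  0.02501304 -0.01590333] 0.5004414967254307
pos [553.1  96.8  61.6] y-angle 1.53 j6 -0.062
delta cm [0.12 0.07 6.66] rot units [-0.03 -0.    0.01]
```

View pics/w42c.png

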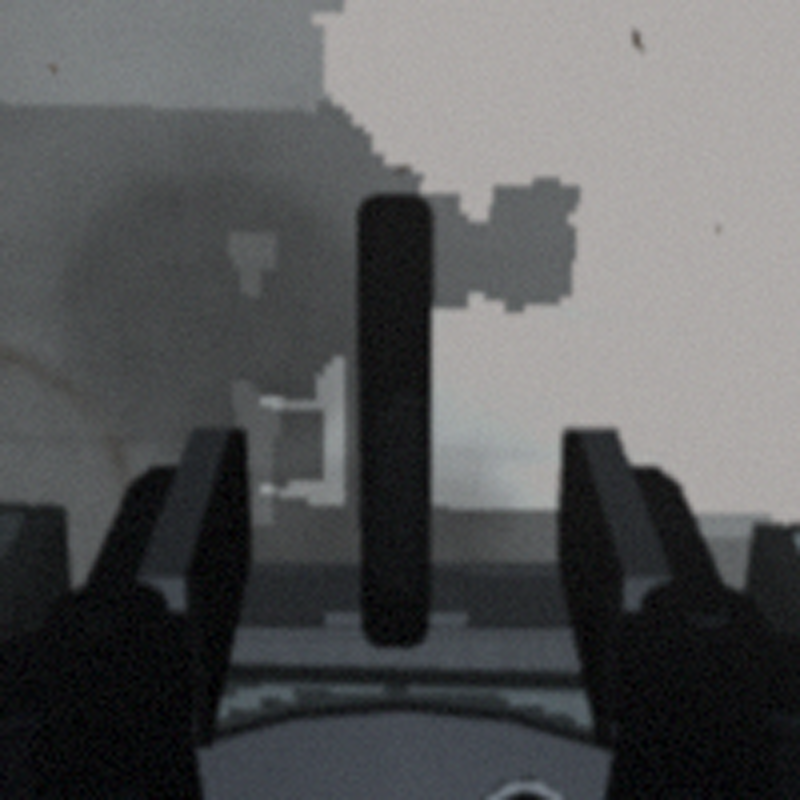

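Call:
carry_out(
  steps=[0.3,-0.1,2.2,0,0,0,0,0,0,2.2,0,0,0,0,0,0,2.2,0,0,0,0,0,0,0,0,0,0,0,0,0,0,0,0,0,-1,0,0,0,0,0,0,-1,0,0,0,0,0,0,-1,0,0,0,0,0,0,-1],
  grip_force=40,
)

```text
time_s: 36.82
eef_pos: [553.8, 100.2, -1.9]
ee_rot: [0.001, 0.697, 0.717, 0.001]
force: [0.6, 1.4, 4.9]
grip_width: 0.154
```

```bash
python3 -c "
from h import *
s=readout.sense();print(s['force'],s['wrist_torque'],s['grip_width']);goto((553.5,98,-5),1.5)
im,C=shot('wrist','pics/w43.png')
crop(im,220,140,420,340,4,'pics/w43c.png')
"
```

```text
[0.56187954 1.432387   4.9263372 ] [ 0.15299312 -0.00394744 -0.1796467 ] 0.15374048424966627
pos [553.8 100.2  -1.9] y-angle 1.61 j6 -0.058
delta cm [-0.22 -0.04  0.31] rot units [ 0.04 -0.    0.02]
```

View pics/w43c.png

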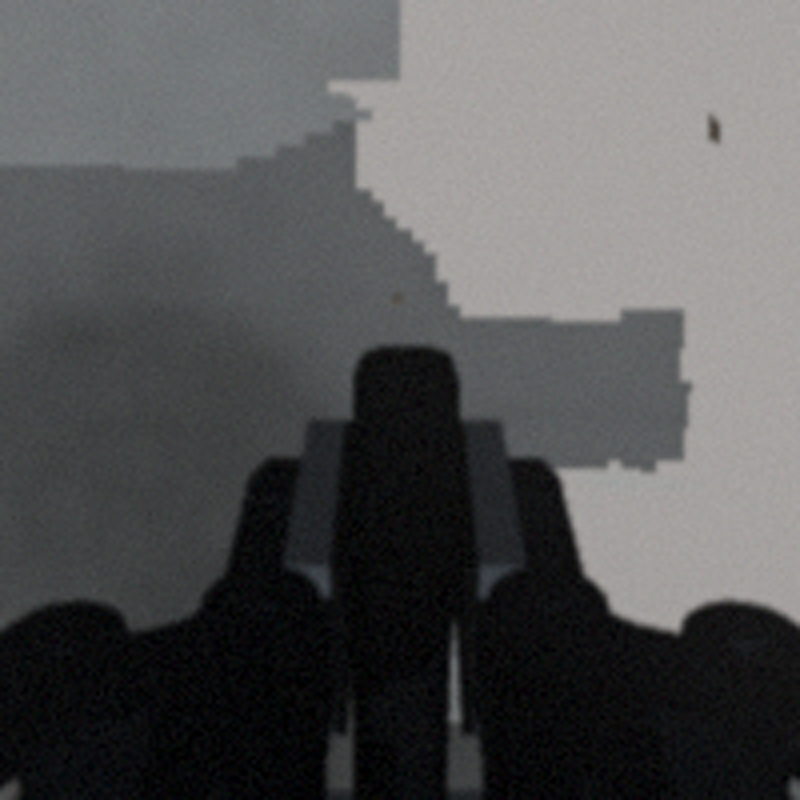

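Call:
carry_out(
  steps=[0.5,0,0,0,0,0,-1,1,0.03,0,0,0,0,-1,1.5,0.04,0,0,0,0,-1,1.5,0.04,0,0,0,0,-1,1.5,0.04,0,0,0,0,-1,1.5,0.04,0,0,0,0,-1,1.5,0.04,0,0,0,0,-1,1.5,0.04,0,0,0,0,-1,1.5,0.04,0,0,0,0,-1,1.5,0.04,0,0,0,0,-1,1.5,0.04,0,0,0,0,-1,1.5,0.04,0,0,0,0,-1,0,0,0,0,0,0,-1],
)

```text
time_s: 37.95
eef_pos: [552.5, 267.7, -2.7]
ee_rot: [0.001, 0.696, 0.718, 0.001]
force: [-2.2, 8.3, 9.8]
grip_width: 0.148
```

```bash
python3 -c "
from h import *
s=readout.sense();print(s['force'],s['wrist_torque'],s['grip_width']);goto((553.5,330,-5),1.5)
im,C=shot('side','pics/s44.png')
crop(im,270,160,400,290,6,'pics/s44c.png')
"
```

```text
[-2.17161905  8.25772687  9.76812784] [ 0.94229691  0.45555088 -0.04981722] 0.14782857538390687
pos [552.5 267.7  -2.7] y-angle 1.75 j6 0.23
delta cm [6.23 0.29 0.23] rot units [ 0.03 -0.01  0.05]
```

View pics/s44c.png

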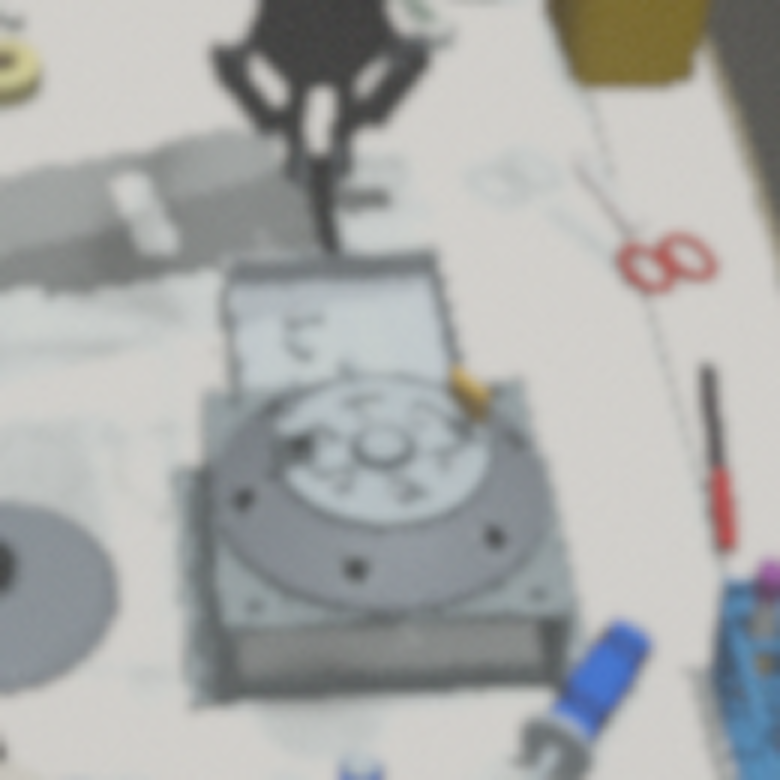

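Call:
carry_out(
  steps=[0.7,0,0,0,0,0,-1,1.3,0.03,0,0,0,0,-1,1.5,0.04,0,0,0,0,-1,1.5,0.04,0,0,0,0,-1,1.2,0.04,0,0,0,0,-1,0.5,0,0,0,0,0,-1,0,0,0,0,0,0,-1,0,0,0,0,0,0,-1,0,0,0,0,0,0,-0.4,0,0,0,0,0,0,-0.4,0,0,0,0,0,0,-0.4,0,0,-2,0,0,0,-0.4,0,0,-4,0,0,0,0,0,0,-4,0,0,0,0,0,0,-4,0,0,0,0,0,0,-4,0,0,0,0,0,0,-4,0,0,0,0],
)

```text
time_s: 39.42
eef_pos: [551.2, 332.0, 218.0]
ee_rot: [-0.0, 0.697, 0.717, -0.0]
force: [1.2, 1.3, -0.5]
grip_width: 0.502
```

Call:
carry_out(
  steps=[-4,0,-1,0,0,0,0,-4,0,-1,0,0,0,0,-4,0,-1,0,0,0,0,0,0,0,0,0,0,0,0,0,0,0,0,0,0],
)

```text
time_s: 39.83
eef_pos: [555.4, 210.7, 246.6]
ee_rot: [0.0, 0.698, 0.716, 0.0]
force: [-0.2, -0.1, -1.4]
grip_width: 0.499
```

```bash
python3 -c "
from h import *
s=readout.sense();print(s['force'],s['eef_pos'],s['grip_width'],s['time_s'])
im,C=shot('wrist','pics/w45.png')
cv2.imwrite('pics/w45b.png',cv2.resize(im,(800,500),interpolation=cv2.INTER_CUBIC))
im,C=shot('side','pics/s45.png')
crop(im,240,150,440,330,4,'pics/s45c.png')
"
```

```text
[-0.19045739 -0.11274464 -1.39757166] [555.43365609 210.71199624 246.6328964 ] 0.49873613140582446 39.8333
```

View pics/w45b.png

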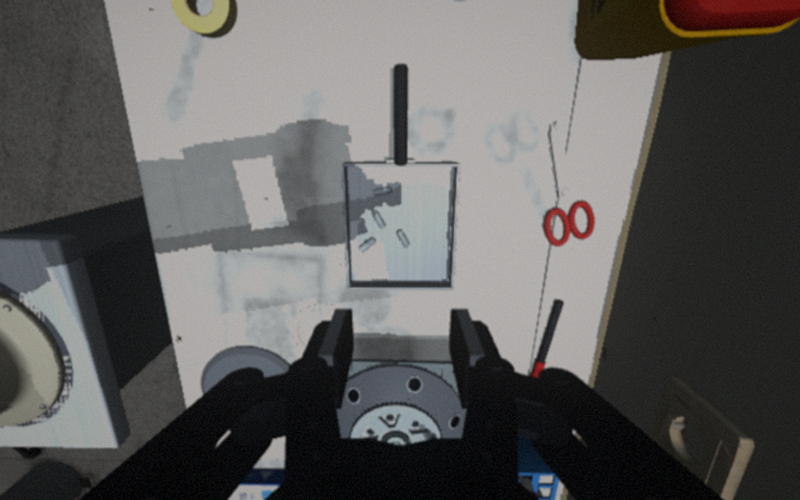

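View pics/s45c.png

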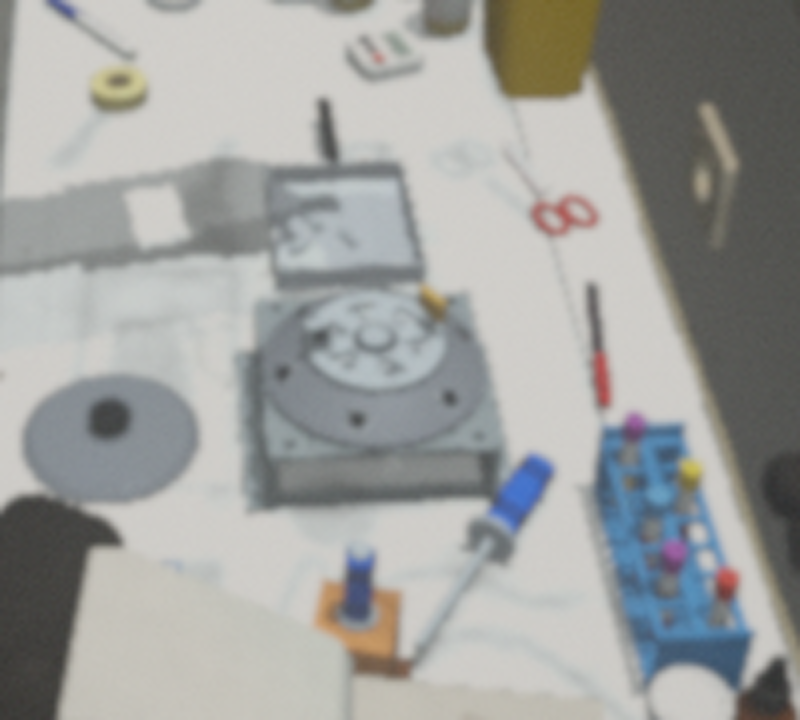

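```bash
python3 -c "
from h import *
im=cv2.imread('pics/w45.png'); crop(im,268,120,372,236,6,'pics/w45c.png')
C=cam('wrist',np.load('pics/w45.npy'))
print(np.mean([onz(C,np.array(p)*.8,24) for p in [(345,163),(457,163),(450,288),(350,288)]],0))
"
```

```text
[556.50838859 190.93210003  24.        ]
```

View pics/w45c.png

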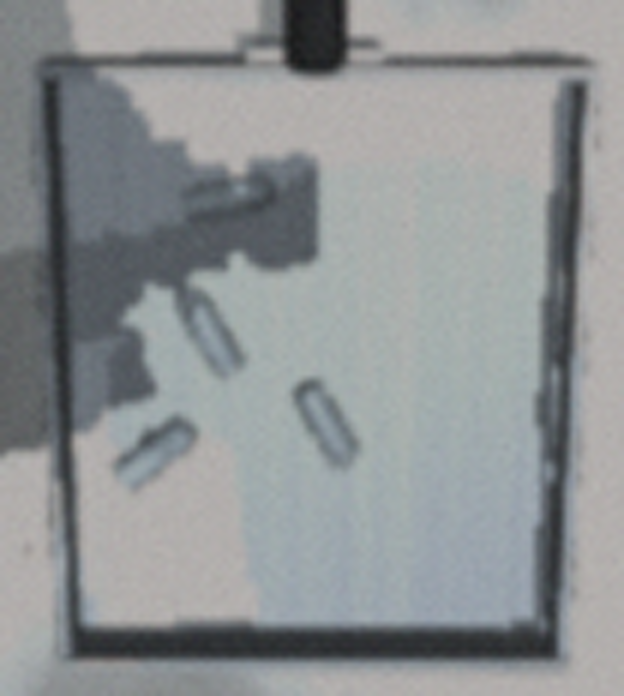

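Run:
```python
from h import *
T=np.load('pics/w40.npy');C=cam('wrist',T);f=lambda p:(220+p[0]/4,100+p[1]/4)
print('top',onz(C,f((403,337)),142).round(1),'flange',onz(C,f((401,290)),86).round(1))
c=np.array([onz(C,f(p),82) for p in [(320,203),(490,210),(473,369),(318,361)]]);print('block',c.mean(0).round(1))
from rig import finish_job
print(finish_job())
```

```text
top [ 519.5 -290.3  142. ] flange [ 519.  -289.9   86. ]
block [ 518.8 -290.    82. ]
the job is handed in; nothing more can be done
None
```

I carried out the whole job and handed it in at about 40 s on the robot's clock. No verdict was reported.

**What I did**
- **Set screw and ring:** I slackened the set screw by about 2.94 rad. I then carried the ring round by the gripped screw paddle, not the tab, to about 0.51 rad. The windows then sat centred over the bores.
- **Pan and pins:** I slid the pan in under the rotor. Four of the six bores held pins, and I drove each one out with the small punch.
- **Tidying up:** I put the punch back in its block and drew the pan clear with the pins in it.

**Last checks**
- **Pins:** all six bores look empty, and four pins are visible in the pan.
- **Pan:** its middle is about 233 mm from the stand's and it lies flat on the worktop. The gripper is clear of everything.
- **Punch:** the last measurement puts its flange within 1 mm of the block's middle and its handle top within 1 mm sideways of the flange, so it is upright.
- **Bystanders:** I didn't touch any and none looked moved in the pictures, but I did not measure their positions.

**What disagreed**
- **Fingertips:** they sit about 25 mm behind the reported TCP. My first close on the screw therefore shut above the paddle, and I went lower and repeated it.
- **Camera:** the wrist camera readings were 1 to 3 mm off, so I lined up by eye against the fingers and the punch tip.
- **Large punch:** this decoy, which is not one of the listed bystanders, was standing free at the start. It toppled on its own within the first 2 s.

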